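Fill the nut jar through the swing funnel

TASK

Swing the funnel over the narrow jar until it rests against its stop, pushing gently. Then pick up the scoop by its handle and tip all six nuts out of it into the funnel so that every one ends up in the jar, working loose any that hang up in the funnel. Finally set the empty scoop back down upright on the bench and leave the funnel over the jar and the other things on the bench alone.

Things in the scene. Friction and masses are not known exactly. Their poses are not given: they have to be found in the camera images.
- stand: Filling stand fixed to the bench: a steel foot plate (215 x 90 x 6 mm) with a narrow clear plastic jar (58 mm inside, 64 mm outside, rim 81 mm above the bench) and, 115 mm further along the stand's +x, a steel post 110 mm tall that carries the funnel arm. Origin: on the bench under the jar's centre; z up.
- jar_mouth (a point): Centre of the jar's rim, 81 mm above the bench. The jar's inner floor is 10 mm above the bench.
- hinge (a point): Point on the vertical axis of the post about which the funnel arm turns, 112 mm above the bench.
- funnel (a joint): Angle of the funnel arm in rad, positive counter-clockwise seen from above: about 0.1 to 0.55 when parked aside, 1.2 against its hard stop with the funnel centred over the jar. Moderately stiff: it stays where it is left (about 1 to 2 N at the funnel to move it).
- funnel_mouth (a point): Centre of the aluminium funnel's upper rim, 162 mm above the bench, 115 mm from the post's axis. The funnel is 134 mm across at the rim (128 inside); a 10 mm tall upright rim band, then a steep cone 56 mm tall, then a spout 44 mm wide inside and 10 mm tall that ends 86 mm above the bench, 5 mm above the jar. Walls 3 mm. Nuts can bridge above the spout.
- scoop: Steel bench scoop standing on the bench with the nuts in it. Tray 120 mm long (x -53 to +67), 64 wide outside, 3 mm walls and floor; side walls 40 tall at the back, 30 near the nose, back wall 54; open at the nose (+x), where the floor rises to a lip 10 mm high. Origin: underside of the tray, near its middle; x to the nose, z up. About 0.2 kg without the nuts (varies).
- scoop_grip (a point): Middle of the scoop's wooden handle, at x = -88, z = 43 mm in the scoop's frame. The handle is a level bar 16 mm wide (y), 22 mm tall (z 32 to 54), running back from the tray from x = -53 to -138 mm.
- scoop_lip (a point): Middle of the scoop's pouring lip, at x = +67, z = 10 mm in the scoop's frame.
- nut0: One of six equal loose steel hexagon nuts, 19 mm across flats (22 over corners), 10 mm thick, 18 g, at first lying in the scoop. Origin: its centre; z along its hole.
- nut1: One of six equal loose steel hexagon nuts, 19 mm across flats (22 over corners), 10 mm thick, 18 g, at first lying in the scoop. Origin: its centre; z along its hole.
- nut2: One of six equal loose steel hexagon nuts, 19 mm across flats (22 over corners), 10 mm thick, 18 g, at first lying in the scoop. Origin: its centre; z along its hole.
- nut3: One of six equal loose steel hexagon nuts, 19 mm across flats (22 over corners), 10 mm thick, 18 g, at first lying in the scoop. Origin: its centre; z along its hole.
- nut4: One of six equal loose steel hexagon nuts, 19 mm across flats (22 over corners), 10 mm thick, 18 g, at first lying in the scoop. Origin: its centre; z along its hole.
- nut5: One of six equal loose steel hexagon nuts, 19 mm across flats (22 over corners), 10 mm thick, 18 g, at first lying in the scoop. Origin: its centre; z along its hole.
- woodblock: Bystander, to be left alone: pale wooden block 70 x 50 x 35 mm.
- screwdriver: Bystander, to be left alone: screwdriver lying between the work things.
- hammer: Bystander, to be left alone: hammer with wooden handle.
- grinddisc: Bystander, to be left alone: dark grinding disc, 110 mm across, 6 mm thick.
- rodoffcut: Bystander, to be left alone: short upright steel rod offcut, 28 mm across, 60 mm tall.
- wrench: Bystander, to be left alone: steel wrench.

How it is judged:
On the way, in this order (a step that is already met when the one before it is completed fails the run):
1. the funnel arm is swung over the jar, against its stop (joint above 1.15) (value of joint funnel above 1.15 rad), for 0.3 s.
2. the scoop is tipped (more than 0.25 rad) with its lip over the funnel, the funnel still over the jar (value of joint funnel above 1.15 rad and angle between scoop's own z axis and vertical above 0.25 rad and horizontal distance between scoop_lip and funnel_mouth below 0.09 m and height (world z) of scoop_lip above 0.12 m), for 0.1 s.
3. all six nuts are in the jar (horizontal distance between each of nut0, nut1, nut2, nut3, nut4, nut5 and jar_mouth below 0.028 m and height (world z) of each of nut0, nut1, nut2, nut3, nut4, nut5 below 0.075 m), for 0.2 s.
At the end, for the whole second after the job is handed in: The funnel arm is at its stop over the jar (joint above 1.15 rad); all six nuts are inside the jar (centres within 28 mm of its axis and below 75 mm height); the scoop stands on the bench at rest, upright within 0.1 rad, its underside less than 12 mm above the bench (all of step 3 and value of joint funnel above 1.15 rad and height (world z) of scoop below 0.012 m and angle between scoop's own z axis and vertical below 0.1 rad and linear speed of scoop below 0.02 m/s); the robot touches nothing.
It fails at once if a bystander is moved more than 40 mm (distance of any of woodblock, screwdriver, hammer, grinddisc, rodoffcut, wrench from where it was at the start of the episode above 0.04 m).
It fails at once if the robot presses on the stand or its funnel with more than 40 N (contact force between the arm and stand above 40 N).
It also fails if it takes over 72 s, if anything falls off the work surface, if the arm or the gripper's body presses on something with over 40 N, if the wrist force passes 120 N, or if a joint passes its speed limit or range.

ROBOT

A 7-joint arm with a two-finger parallel gripper is mounted at the origin on the work surface. World frame = base frame: x ahead of the robot, y to its left, z up, the work surface at z = 0. Lengths are in m, angles in rad, forces in N, time in s.
With the tool pointing down it reaches from about 0.35 to 0.9 m from the base axis. Payload 8.1 kg.
Tool frame: the origin (TCP) lies on the front face of the gripper's body, between the roots of the fingers; the fingertips stand 73 mm ahead of it and the grasp point (between the pads) lies 54 mm ahead of it; z points along the fingers, y is the direction in which the jaws open and shut (so a half turn about z gives the same grasp; the last joint's range is limited). The gripper opens to 85 mm and grips with 20 to 120 N. Pads are 22 mm wide; open, the fingers measure 114 mm over their backs; the gripper's body (76 mm by 85 mm) begins 54 mm behind the grasp point. The pads swing forward as they close: fully open they stand 13 mm farther back than shut.
Start: joints at [1.208, 0.434, 0.025, 1.573, -0.012, 1.134, -0.075], TCP at [0.161, -0.604, 0.304] pointing down, gripper open.
Joint ranges: [-2.62, 2.62], [-0.44, 2.09], [-1.27, 1.32], [0.08, 2.57], [-1.32, 4.46], [0.12, 2], [-2.74, 2.74]. Speed limits (rad/s): [2.22, 2.22, 3.01, 3.01, 3.14, 3.14, 3.14].

INTERFACE

Orientations are given as a unit quaternion [x, y, z, w].
In Python, from workcell import env gives the robot as it stands.
- The arm moves only by the tool arm_command, never from a script. Its arguments are lists of equal length, an entry for each row: "offset": the shift along the tool's x, y, z in m, a list of three; "spin": the turn about the tool's z in degrees; "jaw": the opening, from 0 (shut) to 1 (fully open). In form: {"offset": [[x, y, z], ...], "spin": [spin, ...], "jaw": [jaw, ...]}. A call has exactly 5 rows; each row shifts and turns the commanded pose from where the row before left it, along the tool's axes as they then stand; what a row does not reach is not made up. A row lasts 1/12 s, in which the tool goes at most 41.7 mm and 7.16 degrees, less where a joint would pass 70% of its speed; a pose out of reach is approached as far as the arm can. A call is refused whole if a number of a shift passes 0.0417 or a number of a turn 7.16, either way. A call with a gripper value outside its range is refused whole. The fingers move at their own pace and stop on an object; the grip force is fixed at half the most. Time passes only in rows, so rows that do not move let the fingers close, or fill a call up. It gives the time, the measured TCP pose, the force and the opening at its end, in the units of the state.
- env.get_obs(): the state, without advancing time (a new reading comes with each control period).
- env.camera(name): name is "scene" or "top" or "wrist"; returns (picture, depth): 420x560x3 uint8, blue, green, red; 420x560 float32, m along the optical axis (not along the pixel's ray), 0 where there is no reading.
- env.camera_params(name): a dict with "fovy" (degrees; the focal length in pixels is half the picture's height over the tangent of half this angle, whatever the lens; pixels are square), "cx", "cy" (the principal point, pixels), "k1" (the pictures are not rectified: a ray, as slopes to the right and down, at radius r is drawn at 1 + k1 r^2 times it, then the intrinsics apply), "R" (3x3) and "t" (3): a world point X has camera coordinates R X + t; the wrist camera has in their place "hand_eye" (4x4, takes a point from camera to tool coordinates, whose origin is the TCP and whose axes are the flange's). Camera axes: x right, y down, z forward; pixel columns grow to the right and rows downward; lengths in m; the calibration is good to about 2 mm. A picture is of the moment at which its call begins: read the wrist's pose just before it. camera_params takes no time and is no camera call.
- env.hand_in(): hands the job in, once; it reports no verdict.
The state is a dict: "clock": time; "joint_pos": joint angles; "qvel": joint speeds; "tau": joint torques, N m; "eef_pos": TCP position; "tcp_rot": TCP orientation; "ft_force": force on the tool from outside, world axes, zero at the start; "wrist_torque": the same for the moment, N m; "gripper_width": opening from 0.0 (shut) to 1.0 (fully open).
Only numpy, scipy, OpenCV 4.12 (cv2) and the standard library are available. Lean on these libraries where they do the work, as an engineer would, in place of code of your own. Each camera call takes 0.05 s, during which the arm holds its last target. There are 200 camera calls.

## Working session

There is one attempt and no reset: what is moved stays moved. The work goes in short steps, Python scripts to look and compute and a tool call to move; the robot and the scene stay as the last step left them, time stands still between calls to the robot, and variables do not carry over. Pictures are saved under pics/ and viewed, about 8 in all and at most 12, crops included, and the job is handed in when it is done.

Besides the shell and the picture viewer there is one more tool, called as name([rows], argument=value, ...), one row to a line, values as JSON. arm_command: Moves the arm, as the interface text tells. Its arguments: {"type":"object","properties":{"offset":{"type":"array","items":{"type":"array","items":{"type":"number"}}},"spin":{"type":"array","items":{"type":"number"}},"jaw":{"type":"array","items":{"type":"number"}}},"required":["offset","spin","jaw"]}

```bash
ls; mkdir -p pics
cat > h.py <<'E'
import numpy as np, cv2
from workcell import env
from scipy.spatial.transform import Rotation as Rot
def K(p,shape=(420,560)):
    f=shape[0]/2/np.tan(np.radians(p["fovy"])/2); return f
def cloud(name):
    o=env.get_obs(); img,d=env.camera(name); p=env.camera_params(name)
    f=K(p); v,u=np.mgrid[0:420,0:560].astype(float)
    xd=(u-p["cx"])/f; yd=(v-p["cy"])/f; x,y=xd.copy(),yd.copy()
    for _ in range(20):
        s=1+p["k1"]*(x*x+y*y); x,y=xd/s,yd/s
    C=np.stack([x*d,y*d,d],-1)
    if "R" in p: W=(C-np.array(p["t"]))@np.array(p["R"])
    else:
        H=np.array(p["hand_eye"]); T=C@H[:3,:3].T+H[:3,3]
        W=T@Rot.from_quat(o["tcp_rot"]).as_matrix().T+np.array(o["eef_pos"])
    W[d==0]=np.nan
    return img,d,W
E
python3 - <<'E'
from h import *
o=env.get_obs(); print({k:np.round(v,3) for k,v in o.items()}); print(Rot.from_quat(o["tcp_rot"]).as_matrix().round(3))
for n in["top","scene"]:
    img,d,W=cloud(n); cv2.imwrite(f"pics/{n}0.png",img); np.save(f"{n}0.npy",W)
    p=env.camera_params(n); print(n,p["fovy"],-np.array(p["R"]).T@p["t"],p["R"])
E
```

```text
pics
{'clock': np.float64(0.0), 'joint_pos': array([ 1.208,  0.435,  0.025,  1.574, -0.012,  1.134, -0.075]), 'qvel': array([ 0.   , -0.   , -0.001, -0.001,  0.   , -0.   ,  0.   ]), 'tau': array([-1.0000e-03, -6.7047e+01,  1.0250e+00, -3.1621e+01,  1.6000e-02,
        1.3000e-02,  0.0000e+00]), 'eef_pos': array([ 0.16 , -0.604,  0.303]), 'tcp_rot': array([ 0.992,  0.13 , -0.   , -0.001]), 'ft_force': array([ 0.909,  0.119, -0.024]), 'wrist_torque': array([-0.025,  0.035,  0.03 ]), 'gripper_width': np.float64(0.997)}
[[ 0.966  0.257 -0.001]
 [ 0.257 -0.966  0.001]
 [-0.    -0.002 -1.   ]]
top 54.07466692266389 [0.43565268 0.01426022 1.28819098] [[-0.02611262 -0.9991873   0.03070606]
 [-0.99392119  0.02266416 -0.10773583]
 [ 0.10695235 -0.03333267 -0.99370525]]
scene 48.514224288199934 [1.31563818 0.01945786 0.96810812] [[-0.03184836  0.99940621  0.01314982]
 [ 0.75185766  0.0326242  -0.65851782]
 [-0.6585558  -0.01108591 -0.75245024]]
```

View pics/top0.png

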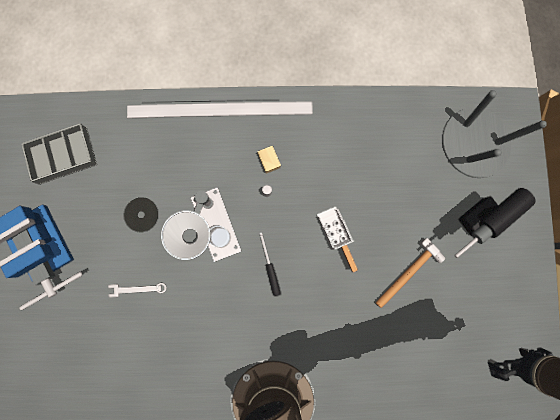

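View pics/scene0.png

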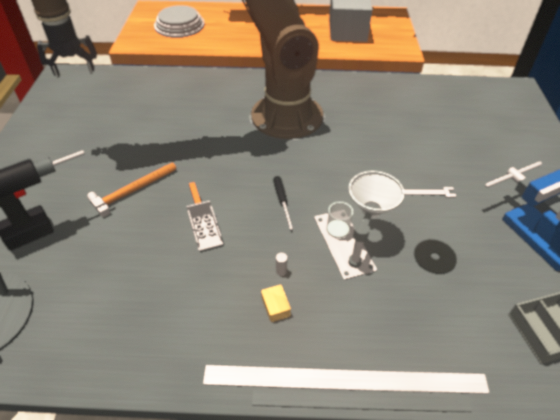

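The top view shows the scoop at about (335,230), with its handle running to (352,268). The funnel is at (186,235), the jar at (220,237) and the post at (203,203). Next I'll measure these.

Run:
```python
from h import *
from scipy.optimize import least_squares
W=np.load("top0.npy"); img=cv2.imread("pics/top0.png")
def reg(u0,u1,v0,v1): 
    m=np.zeros(W.shape[:2],bool); m[v0:v1,u0:u1]=1; return m
print("bench z",np.nanmedian(W[300:315,150:200,2]))
P=W[reg(150,220,200,270)&(W[...,2]>.155)&(W[...,2]<.172)]
fit=lambda P:least_squares(lambda c:np.hypot(P[:,0]-c[0],P[:,1]-c[1])-c[2],[*P[:,:2].mean(0),.06],loss="soft_l1",f_scale=.002).x
print("funnel",len(P),fit(P), "zmax",P[:,2].max())
# post
for v in range(190,212,3): print(v,[(u,*W[v,u].round(3)) for u in range(194,216,5)])
P=W[reg(205,235,222,255)&(W[...,2]>.07)&(W[...,2]<.09)]; print("jar",len(P), fit(P) if len(P)>10 else'')
np.savetxt
# foot plate corners
m=(reg(190,250,185,270)&(abs(W[...,2]-.006)<.004)&(img.min(2)>150))
print("plate",m.sum(),cv2.minAreaRect(W[m][:,:2].astype(np.float32)))
# scoop
M=reg(310,365,200,280)
h=M&(W[...,2]>.04)&(W[...,2]<.06)&(img[...,2].astype(int)-img[...,0]>60)
H=W[h]; print("handle",len(H),H.mean(0)); 
r=cv2.minAreaRect(H[:,:2].astype(np.float32)); print(r)
t=M&(W[...,2]>.012)&~(img[...,2].astype(int)-img[...,0]>60); T=W[t]; print("tray",len(T),cv2.minAreaRect(T[:,:2].astype(np.float32)), T[:,2].max())
n=(T.mean(0)-H.mean(0))[:2]; print("axis",np.degrees(np.arctan2(n[1],n[0])))
# obstacles: screwdriver, rod, wrench heights
for nm,a in dict(rod=(255,278,180,200),sd=(255,285,228,300),block=(253,285,142,175),disc=(120,160,195,235),wrench=(105,170,280,300),hammer=(372,446,235,310)).items():
    m=reg(*a)&(W[...,2]>.005); print(nm,W[m].min(0).round(3),W[m].max(0).round(3))
big=cv2.resize(img[170:310,100:380],None,fx=2.8,fy=2.8,interpolation=cv2.INTER_CUBIC); cv2.imwrite("pics/crop0.png",big)
```

```text
bench z -0.0005969912439658103
funnel 200 [0.50617067 0.22878096 0.06566152] zmax 0.1662836045091944
190 [(194, np.float64(0.658), np.float64(0.232), np.float64(0.001)), (199, np.float64(0.658), np.float64(0.216), np.float64(-0.002)), (204, np.float64(0.656), np.float64(0.2), np.float64(0.004)), (209, np.float64(0.657), np.float64(0.184), np.float64(-0.001)), (214, np.float64(0.656), np.float64(0.168), np.float64(0.004))]
193 [(194, np.float64(0.649), np.float64(0.232), np.float64(-0.003)), (199, np.float64(0.624), np.float64(0.194), np.float64(0.142)), (204, np.float64(0.624), np.float64(0.18), np.float64(0.139)), (209, np.float64(0.646), np.float64(0.183), np.float64(0.008)), (214, np.float64(0.645), np.float64(0.167), np.float64(0.012))]
196 [(194, np.float64(0.637), np.float64(0.23), np.float64(0.009)), (199, np.float64(0.616), np.float64(0.194), np.float64(0.142)), (204, np.float64(0.616), np.float64(0.18), np.float64(0.14)), (209, np.float64(0.637), np.float64(0.184), np.float64(0.004)), (214, np.float64(0.636), np.float64(0.168), np.float64(0.004))]
199 [(194, np.float64(0.628
[... 1650 characters left out ...]
90838623, 0.16490302979946136), (0.2154778391122818, 0.09246250241994858), 19.361560821533203)
handle 140 [ 0.43148174 -0.24089724  0.05331919]
((0.43179851770401, -0.24121740460395813), (0.08275488764047623, 0.015747224912047386), 21.357173919677734)
tray 396 ((0.48656097054481506, -0.2186807245016098), (0.20546001195907593, 0.06619130820035934), 20.94369888305664) 0.056397723746137336
axis 21.758853560783336
rod [ 0.63  -0.028  0.005] [0.681 0.032 0.064]
sd [ 0.311 -0.046  0.005] [0.531 0.045 0.031]
block [ 0.706 -0.052  0.005] [0.808 0.031 0.041]
disc [0.531 0.347 0.005] [0.642 0.465 0.015]
wrench [0.32  0.313 0.005] [0.37  0.509 0.015]
hammer [ 0.265 -0.564  0.005] [ 0.498 -0.316  0.034]
```

View pics/crop0.png

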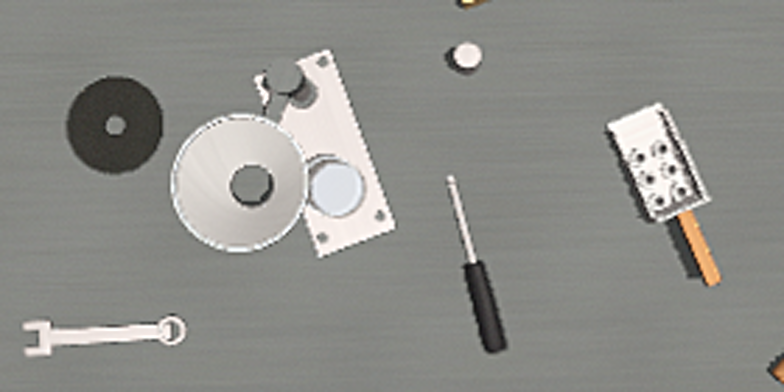

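The arm interface has no tilt, only a spin about the tool's z. I'll test in free air what happens at the edge of reach.

arm_command([
  [0, 0, -0.04],
  [0, 0, -0.04],
  [0, 0, -0.04],
  [0, 0, -0.04],
  [0, 0, -0.04],
], spin=[0, 0, 0, 0, 0], jaw=[0, 0, 0, 0, 0])

```text
clock: 0.52
eef_pos: [0.1603, -0.6035, 0.5057]
tcp_rot: [0.992, 0.129, -0.0, -0.0]
ft_force: [0.5, -2.4, -0.2]
gripper_width: 0.301
```

arm_command([
  [0, 0, -0.04],
  [0, 0, -0.04],
  [0, 0, -0.04],
  [0, 0, -0.04],
  [0, 0, -0.04],
], spin=[0, 0, 0, 0, 0], jaw=[0, 0, 0, 0, 0])

```text
clock: 0.93
eef_pos: [0.1611, -0.599, 0.6832]
tcp_rot: [0.991, 0.132, 0.003, 0.019]
ft_force: [1.7, 0.2, -0.4]
gripper_width: -0.0
```

Run:
```python
from h import *
o=env.get_obs(); print({k:np.round(v,3) for k,v in o.items() if k in("clock","joint_pos","eef_pos","tcp_rot","ft_force")})
```

```text
{'clock': np.float64(0.933), 'joint_pos': array([ 1.096,  0.415,  0.277,  0.701, -0.124,  1.998, -0.012]), 'eef_pos': array([ 0.161, -0.599,  0.683]), 'tcp_rot': array([0.991, 0.132, 0.003, 0.019]), 'ft_force': array([ 1.665,  0.191, -0.404])}
```

arm_command([
  [0, 0, -0.04],
  [0, 0, -0.04],
  [0, 0, -0.04],
  [0, 0, -0.04],
  [0, 0, -0.04],
], spin=[0, 0, 0, 0, 0], jaw=[0, 0, 0, 0, 0])

```text
clock: 1.35
eef_pos: [0.142, -0.5339, 0.7631]
tcp_rot: [0.988, 0.129, 0.011, 0.083]
ft_force: [0.1, -0.0, -0.2]
gripper_width: 0.0
```

arm_command([
  [0, 0, 0.03],
  [0, 0, 0.04],
  [0, 0, 0.04],
  [0, 0, 0.04],
  [0, 0, 0.04],
], spin=[0, 0, 0, 0, 0], jaw=[0, 0, 0, 0, 0])

```text
clock: 1.77
eef_pos: [0.1502, -0.5642, 0.5733]
tcp_rot: [0.988, 0.129, 0.011, 0.082]
ft_force: [0.2, -1.5, -0.7]
gripper_width: -0.001
```

The tilt built up at the reach limit persists: 9.5° now, with the fingers leaning outward. So I can pre-tilt the tool, grip the level scoop, and spin it 180° about the leaning axis, which tips it by twice the lean. The funnel comes first.

```bash
cat >> h.py <<'E'
def plan(wps,tip=0.0,step=.038,spin=None):
    """world waypoints for the point `tip` ahead of TCP -> tool-frame rows"""
    o=env.get_obs(); R=Rot.from_quat(o["tcp_rot"]).as_matrix(); p=np.array(o["eef_pos"])+tip*R[:,2]
    print("now",p.round(4),"z",R[:,2].round(3),"x",R[:,0].round(3))
    for w in wps:
        w=np.array(w[:3]); d=R.T@(w-p); n=int(np.ceil(np.linalg.norm(d)/step)); print(w,n,"rows of",(d/n).round(4)); p=w
E
python3 - <<'E'
from h import *
plan([(.45,-.2,.4),(.506,.225,.30),(.506,.225,.15),(.488,.182,.15),(.498,.139,.15),(.522,.106,.15)],tip=.073)
E
```

```text
now [ 0.1533 -0.5759  0.5013] z [ 0.043 -0.16  -0.986] x [0.966 0.257 0.   ]
[ 0.45 -0.2   0.4 ] 13 rows of [ 0.0295 -0.0231  0.004 ]
[0.506 0.225 0.3  ] 12 rows of [ 0.0136 -0.0339  0.0028]
[0.506 0.225 0.15 ] 4 rows of [-0.     -0.0062  0.037 ]
[0.488 0.182 0.15 ] 2 rows of [-0.0142  0.0182  0.003 ]
[0.498 0.139 0.15 ] 2 rows of [-0.0007  0.0218  0.0036]
[0.522 0.106 0.15 ] 2 rows of [0.0073 0.0188 0.0031]
```

arm_command([
  [0.0295, -0.023, 0.004],
  [0.0295, -0.023, 0.004],
  [0.0295, -0.023, 0.004],
  [0.0295, -0.023, 0.004],
  [0.0295, -0.023, 0.004],
], spin=[0, 0, 0, 0, 0], jaw=[0, 0, 0, 0, 0])

```text
clock: 2.18
eef_pos: [0.2651, -0.4187, 0.5359]
tcp_rot: [0.988, 0.129, 0.011, 0.082]
ft_force: [1.4, -0.6, 0.0]
gripper_width: 0.001
```

arm_command([
  [0.0295, -0.023, 0.004],
  [0.0295, -0.023, 0.004],
  [0.0295, -0.023, 0.004],
  [0.0295, -0.023, 0.004],
  [0.0295, -0.023, 0.004],
], spin=[0, 0, 0, 0, 0], jaw=[0, 0, 0, 0, 0])

```text
clock: 2.6
eef_pos: [0.3792, -0.2744, 0.4974]
tcp_rot: [0.988, 0.129, 0.011, 0.082]
ft_force: [0.2, -0.1, 1.0]
gripper_width: -0.001
```

arm_command([
  [0.0295, -0.023, 0.004],
  [0.0295, -0.023, 0.004],
  [0.0295, -0.023, 0.004],
  [0.0135, -0.034, 0.003],
  [0.0135, -0.034, 0.003],
], spin=[0, 0, 0, 0, 0], jaw=[0, 0, 0, 0, 0])

```text
clock: 3.02
eef_pos: [0.4569, -0.1172, 0.4564]
tcp_rot: [0.988, 0.129, 0.01, 0.082]
ft_force: [1.0, -0.4, -0.4]
gripper_width: -0.0
```

arm_command([
  [0.0135, -0.034, 0.003],
  [0.0135, -0.034, 0.003],
  [0.0135, -0.034, 0.003],
  [0.0135, -0.034, 0.003],
  [0.0135, -0.034, 0.003],
], spin=[0, 0, 0, 0, 0], jaw=[0, 0, 0, 0, 0])

```text
clock: 3.43
eef_pos: [0.4789, 0.0598, 0.4141]
tcp_rot: [0.988, 0.129, 0.011, 0.082]
ft_force: [0.8, -0.4, -0.3]
gripper_width: -0.001
```

arm_command([
  [0.0135, -0.034, 0.003],
  [0.0135, -0.034, 0.003],
  [0.0135, -0.034, 0.003],
  [0.0135, -0.034, 0.003],
  [0.0135, -0.034, 0.003],
], spin=[0, 0, 0, 0, 0], jaw=[0, 0, 0, 0, 0])

```text
clock: 3.85
eef_pos: [0.5019, 0.2367, 0.3709]
tcp_rot: [0.988, 0.129, 0.01, 0.082]
ft_force: [-0.1, -0.1, -0.0]
gripper_width: -0.002
```

Run:
```python
from h import *
print(np.round(env.get_obs()["joint_pos"],3),np.round(env.get_obs()["ft_force"],1))
plan([(.506,.225,.15),(.488,.182,.15),(.498,.139,.15),(.522,.106,.15)],tip=.073)
```

```text
[-0.286  0.333 -0.449  1.597  0.3    1.329 -2.115] [-0.1 -0.1 -0. ]
now [0.5049 0.225  0.2989] z [ 0.042 -0.16  -0.986] x [ 0.967  0.257 -0.001]
[0.506 0.225 0.15 ] 4 rows of [ 0.0003 -0.0061  0.0367]
[0.488 0.182 0.15 ] 2 rows of [-0.0142  0.0182  0.0031]
[0.498 0.139 0.15 ] 2 rows of [-0.0007  0.0218  0.0037]
[0.522 0.106 0.15 ] 2 rows of [0.0074 0.0188 0.0031]
```

arm_command([
  [0, -0.006, 0.0367],
  [0, -0.006, 0.0367],
  [0, -0.006, 0.0367],
  [0, -0.006, 0.0367],
  [0, 0, 0],
], spin=[0, 0, 0, 0, 0], jaw=[0, 0, 0, 0, 0])

```text
clock: 4.27
eef_pos: [0.4992, 0.2322, 0.2163]
tcp_rot: [0.988, 0.13, 0.006, 0.084]
ft_force: [-0.6, 0.0, 0.0]
gripper_width: 0.001
```

arm_command([
  [-0.006, 0.0075, 0.0012],
  [-0.006, 0.0075, 0.0012],
  [-0.006, 0.0075, 0.0012],
  [-0.006, 0.0075, 0.0012],
  [-0.004, 0.0065, 0.0012],
], spin=[0, 0, 0, 0, 0], jaw=[0, 0, 0, 0, 0])

```text
clock: 4.68
eef_pos: [0.4847, 0.1905, 0.2248]
tcp_rot: [0.988, 0.128, 0.012, 0.082]
ft_force: [2.5, 2.8, 4.0]
gripper_width: -0.005
```

arm_command([
  [0, 0.0087, 0.0015],
  [0, 0.0087, 0.0015],
  [0, 0.0087, 0.0015],
  [0, 0.0087, 0.0015],
  [0, 0.0087, 0.0015],
], spin=[0, 0, 0, 0, 0], jaw=[0, 0, 0, 0, 0])

```text
clock: 5.1
eef_pos: [0.4979, 0.1491, 0.2246]
tcp_rot: [0.988, 0.129, 0.013, 0.081]
ft_force: [3.3, 3.1, 8.5]
gripper_width: 0.001
```

arm_command([
  [0.0025, 0.006, 0.001],
  [0.0025, 0.006, 0.001],
  [0.0025, 0.006, 0.001],
  [0.002, 0.004, 0.0007],
  [0, 0, 0],
], spin=[0, 0, 0, 0, 0], jaw=[0, 0, 0, 0, 0])

```text
clock: 5.52
eef_pos: [0.5119, 0.1285, 0.2233]
tcp_rot: [0.988, 0.128, 0.011, 0.082]
ft_force: [-0.3, 0.7, -0.6]
gripper_width: -0.002
```

Run:
```python
from h import *
from scipy.optimize import least_squares
plan([],.073)
img,d,W=cloud("top"); cv2.imwrite("pics/top1.png",cv2.resize(img[170:310,100:380],None,fx=2.8,fy=2.8))
m=np.zeros(d.shape,bool); m[190:280,150:260]=1
P=W[m&(W[...,2]>.155)&(W[...,2]<.170)]
P=P[np.hypot(P[:,0]-.505,P[:,1]-.165)<.095]
print(len(P),least_squares(lambda c:np.hypot(P[:,0]-c[0],P[:,1]-c[1])-.0655,P[:,:2].mean(0),loss="soft_l1",f_scale=.002).x)
```

```text
now [0.515  0.1169 0.1513] z [ 0.043 -0.16  -0.986] x [0.967 0.255 0.001]
38 [0.50116163 0.16666913]
```

View pics/top1.png

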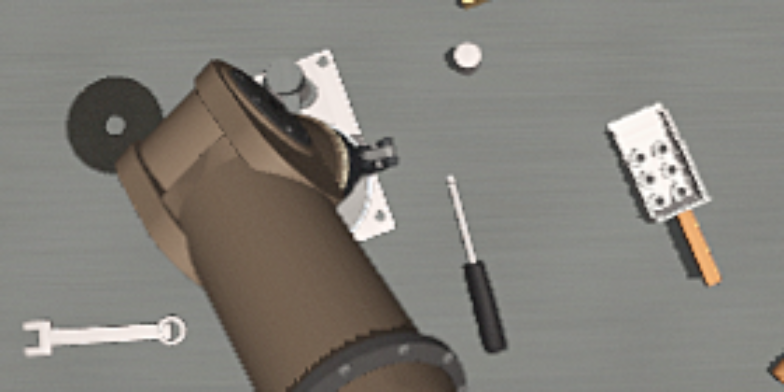

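Occluded by the arm, but the rim points suggest the funnel is still about 15–18 mm short. I'll push on gently.

arm_command([
  [0.0003, 0.004, 0.0007],
  [0.0003, 0.004, 0.0007],
  [0.0003, 0.004, 0.0007],
  [0.0003, 0.004, 0.0007],
  [0, 0, 0],
], spin=[0, 0, 0, 0, 0], jaw=[0, 0, 0, 0, 0])

```text
clock: 5.98
eef_pos: [0.5164, 0.1134, 0.2226]
tcp_rot: [0.988, 0.129, 0.011, 0.083]
ft_force: [0.3, 0.1, 0.6]
gripper_width: -0.001
```

Run:
```python
from h import *
from scipy.optimize import least_squares
plan([],.073)
for n in ("scene","top"):
    img,d,W=cloud(n)
    P=W[(W[...,2]>.152)&(W[...,2]<.166)&(np.hypot(W[...,0]-.505,W[...,1]-.155)<.085)]
    r=least_squares(lambda c:np.hypot(P[:,0]-c[0],P[:,1]-c[1])-.0655,[.505,.155],loss="soft_l1",f_scale=.002).x
    a=np.arctan2(r[1]-.187,r[0]-.6135)%6.283-np.radians(199.4)+1.2; print(n,len(P),r,"joint",a)
```

```text
now [0.5195 0.1017 0.1507] z [ 0.042 -0.16  -0.986] x [ 0.967  0.256 -0.   ]
scene 331 [0.5062729  0.15263771] joint 1.1713434485618037
top 39 [0.50461952 0.15187967] joint 1.1732429800125301
```

arm_command([
  [0.0002, 0.002, 0.0003],
  [0.0002, 0.002, 0.0003],
  [0.0002, 0.001, 0.0002],
  [0, 0, 0],
  [0, 0, 0],
], spin=[0, 0, 0, 0, 0], jaw=[0, 0, 0, 0, 0])

```text
clock: 6.5
eef_pos: [0.5176, 0.1108, 0.2227]
tcp_rot: [0.988, 0.13, 0.011, 0.082]
ft_force: [-2.4, 4.4, 1.0]
gripper_width: -0.002
```

arm_command([
  [0, 0.001, 0.0002],
  [0, 0.001, 0.0002],
  [0, 0, 0],
  [0, 0, 0],
  [0, 0, 0],
], spin=[0, 0, 0, 0, 0], jaw=[0, 0, 0, 0, 0])

```text
clock: 6.92
eef_pos: [0.5177, 0.1104, 0.2227]
tcp_rot: [0.988, 0.13, 0.011, 0.081]
ft_force: [-3.3, 8.9, 1.8]
gripper_width: 0.0
```

The funnel is at its stop: force is rising with no further motion. I'll back off, leave the funnel, and climb at an azimuth of about 38° to build the lean.

Run:
```python
from h import *
plan([(.512,.122,.225),(.51,.13,.37),(.45,.34,.64),(.45,.34,.84)])
```

```text
now [0.5177 0.1104 0.2227] z [ 0.042 -0.157 -0.987] x [ 0.966  0.259 -0.   ]
[0.512 0.122 0.225] 1 rows of [-0.0025 -0.0121 -0.0043]
[0.51 0.13 0.37] 4 rows of [ 0.      0.0038 -0.0361]
[0.45 0.34 0.64] 10 rows of [-0.0003 -0.0172 -0.0302]
[0.45 0.34 0.84] 6 rows of [-0.      0.0054 -0.0329]
```

arm_command([
  [-0.0025, -0.012, -0.004],
  [0, 0.004, -0.036],
  [0, 0.004, -0.036],
  [0, 0.004, -0.036],
  [0, 0.004, -0.036],
], spin=[0, 0, 0, 0, 0], jaw=[0, 0, 0, 0, 0])

```text
clock: 7.33
eef_pos: [0.5102, 0.1271, 0.371]
tcp_rot: [0.988, 0.129, 0.01, 0.083]
ft_force: [2.2, 0.6, 0.0]
gripper_width: -0.001
```

arm_command([
  [0, -0.017, -0.03],
  [0, -0.017, -0.03],
  [0, -0.017, -0.03],
  [0, -0.017, -0.03],
  [0, -0.017, -0.03],
], spin=[0, 0, 0, 0, 0], jaw=[0, 0, 0, 0, 0])

```text
clock: 7.75
eef_pos: [0.4821, 0.2327, 0.5048]
tcp_rot: [0.988, 0.129, 0.011, 0.083]
ft_force: [1.6, 1.5, 1.1]
gripper_width: 0.004
```

arm_command([
  [0, -0.017, -0.03],
  [0, -0.017, -0.03],
  [0, -0.017, -0.03],
  [0, -0.017, -0.03],
  [0, -0.017, -0.03],
], spin=[0, 0, 0, 0, 0], jaw=[0, 0, 0, 0, 0])

```text
clock: 8.17
eef_pos: [0.4543, 0.3373, 0.6385]
tcp_rot: [0.988, 0.128, 0.011, 0.083]
ft_force: [-0.1, 0.7, 0.6]
gripper_width: -0.0
```

arm_command([
  [0, 0.005, -0.033],
  [0, 0.005, -0.033],
  [0, 0.005, -0.033],
  [0, 0.005, -0.033],
  [0, 0.005, -0.033],
], spin=[0, 0, 0, 0, 0], jaw=[0, 0, 0, 0, 0])

```text
clock: 8.58
eef_pos: [0.4695, 0.3376, 0.6286]
tcp_rot: [0.986, 0.129, -0.019, 0.103]
ft_force: [0.6, 0.8, -1.2]
gripper_width: -0.0
```

Run:
```python
from h import *
from scipy.optimize import least_squares
print(np.round(env.get_obs()["joint_pos"],3))
plan([])
for n in ("scene","top"):
    img,d,W=cloud(n)
    P=W[(W[...,2]>.152)&(W[...,2]<.166)&(np.hypot(W[...,0]-.505,W[...,1]-.155)<.085)]
    if len(P)<20: continue
    r=least_squares(lambda c:np.hypot(P[:,0]-c[0],P[:,1]-c[1])-.0655,[.505,.155],loss="soft_l1",f_scale=.002).x
    a=np.arctan2(r[1]-.187,r[0]-.6135)%6.283-np.radians(199.4)+1.2; print(n,len(P),r,"joint",a)
```

```text
[-1.004  0.384  0.402  0.918  0.019  1.999 -1.924]
now [0.4695 0.3376 0.6286] z [-0.011 -0.209 -0.978] x [ 0.966  0.25  -0.064]
scene 449 [0.50753516 0.15012837] joint 1.1960780025498188
top 244 [0.50529287 0.14903145] joint 1.1986862506555827
```

The funnel is confirmed at 1.197. The climb here gave lean in an unhelpful direction, so I'll try further up and outward.

arm_command([
  [0.02, -0.02, -0.03],
  [0.02, -0.02, -0.03],
  [0.02, -0.02, -0.03],
  [0.02, -0.02, -0.03],
  [0.02, -0.02, -0.03],
], spin=[0, 0, 0, 0, 0], jaw=[0, 0, 0, 0, 0])

```text
clock: 9.1
eef_pos: [0.495, 0.4299, 0.6455]
tcp_rot: [0.988, 0.134, 0.038, 0.073]
ft_force: [-0.4, 0.0, -0.1]
gripper_width: -0.002
```

Run:
```python
from h import *
print(np.round(env.get_obs()["joint_pos"],3))
plan([])
```

```text
[-1.091  0.524  0.581  0.68  -0.125  2.002 -1.929]
now [0.495  0.4299 0.6455] z [ 0.094 -0.135 -0.986] x [0.961 0.271 0.055]
```

arm_command([
  [0.01, -0.01, -0.035],
  [0.01, -0.01, -0.035],
  [0.01, -0.01, -0.035],
  [0.01, -0.01, -0.035],
  [0.01, -0.01, -0.035],
], spin=[0, 0, 0, 0, 0], jaw=[0, 0, 0, 0, 0])

```text
clock: 9.52
eef_pos: [0.4643, 0.4542, 0.7104]
tcp_rot: [0.984, 0.139, 0.102, 0.037]
ft_force: [-0.9, 0.2, -0.0]
gripper_width: 0.002
```

arm_command([
  [0.01, -0.01, -0.035],
  [0.01, -0.01, -0.035],
  [0.01, -0.01, -0.035],
  [0.01, -0.01, -0.035],
  [0.01, -0.01, -0.035],
], spin=[0, 0, 0, 0, 0], jaw=[0, 0, 0, 0, 0])

```text
clock: 9.93
eef_pos: [0.4205, 0.4676, 0.7747]
tcp_rot: [0.976, 0.145, 0.161, 0.001]
ft_force: [-0.2, -0.5, -0.1]
gripper_width: 0.002
```

Run:
```python
from h import *
print(np.round(env.get_obs()["joint_pos"],3))
plan([])
```

```text
[-1.288  0.444  0.74   0.505 -0.155  2.002 -2.004]
now [0.4205 0.4676 0.7747] z [ 0.314  0.044 -0.948] x [0.906 0.283 0.314]
```

arm_command([
  [0.01, -0.01, -0.035],
  [0.01, -0.01, -0.035],
  [0.01, -0.01, -0.035],
  [0.01, -0.01, -0.035],
  [0.01, -0.01, -0.035],
], spin=[0, 0, 0, 0, 0], jaw=[0, 0, 0, 0, 0])

```text
clock: 10.35
eef_pos: [0.3654, 0.4668, 0.8396]
tcp_rot: [0.964, 0.149, 0.216, -0.037]
ft_force: [0.5, 1.2, 0.7]
gripper_width: 0.006
```

Run:
```python
from h import *
print(np.round(env.get_obs()["joint_pos"],3))
plan([])
```

```text
[-1.441  0.387  0.866  0.449 -0.157  2.002 -2.037]
now [0.3654 0.4668 0.8396] z [ 0.406  0.136 -0.904] x [0.862 0.272 0.428]
```

arm_command([
  [0.01, -0.01, -0.035],
  [0.01, -0.01, -0.035],
  [0.01, -0.01, -0.035],
  [0, 0, 0.03],
  [0, 0, 0.035],
], spin=[0, 0, 0, 0, 0], jaw=[0, 0, 0, 0.3, 1])

```text
clock: 10.77
eef_pos: [0.3584, 0.4718, 0.8233]
tcp_rot: [0.954, 0.151, 0.251, -0.062]
ft_force: [2.5, 0.4, 1.0]
gripper_width: 0.272
```

```bash
cat >> h.py <<'E'
G=np.array([.4315,-.2410,.043]); YAW=np.radians(21.2)
D=np.array([np.cos(YAW),np.sin(YAW),0])
E
python3 - <<'E'
from h import *
print(np.round(env.get_obs()["joint_pos"],3))
R=Rot.from_quat(env.get_obs()["tcp_rot"]).as_matrix(); z=R[:,2]
print("theta",np.degrees(np.arccos(-z[2])),"az",np.degrees(np.arctan2(z[1],z[0])))
t=G-.054*z
plan([(.42,.15,.6),(.42,-.1,.45),t+[0,0,.15],t])
# spin needed so tool y is perp to D
y=R[:,1]; x=R[:,0]; print("spin", np.degrees(np.arctan2(-(y@D),x@D)) , "y.D",y@D,"x.D",x@D)
E
```

```text
[-1.725  0.279  1.002  0.726 -0.04   1.771 -2.074]
theta 29.980397925541943 az 22.984293343320015
now [0.3584 0.4718 0.8233] z [ 0.46   0.195 -0.866] x [0.828 0.257 0.498]
[0.42 0.15 0.6 ] 11 rows of [-0.013   0.0304  0.0145]
[ 0.42 -0.1   0.45] 8 rows of [-0.0174  0.0304  0.0101]
[ 0.40665821 -0.25153668  0.23977461] 7 rows of [-0.0221  0.0212  0.0209]
[ 0.40665821 -0.25153668  0.08977461] 4 rows of [-0.0187  0.0016  0.0325]
spin 2.895279416262709 y.D -0.04375920666728953 x.D 0.8652302848411461
```

```bash
sed -i 's/^G=.*;/G=np.array([.4444,-.2363,.043]);/' h.py; echo 'GR=G' >>h.py
python3 - <<'E'
from h import *
R=Rot.from_quat(env.get_obs()["tcp_rot"]).as_matrix(); z=R[:,2]
t=G-.054*z
plan([t+[-.03,.2,.36],t+[0,0,.15]])
E
```

```text
now [0.3584 0.4718 0.8233] z [ 0.46   0.195 -0.866] x [0.828 0.257 0.498]
[ 0.38955821 -0.04683668  0.44977461] 17 rows of [-0.0173  0.0304  0.0139]
[ 0.41955821 -0.24683668  0.23977461] 8 rows of [-0.0164  0.026   0.0196]
```

arm_command([
  [-0.017, 0.03, 0.014],
  [-0.017, 0.03, 0.014],
  [-0.017, 0.03, 0.014],
  [-0.017, 0.03, 0.014],
  [-0.017, 0.03, 0.014],
], spin=[-2.9, 0, 0, 0, 0], jaw=[1, 1, 1, 1, 1])

```text
clock: 11.18
eef_pos: [0.3716, 0.3258, 0.7185]
tcp_rot: [0.952, 0.172, 0.249, -0.055]
ft_force: [0.6, -1.0, -1.3]
gripper_width: 0.973
```

arm_command([
  [-0.017, 0.03, 0.014],
  [-0.017, 0.03, 0.014],
  [-0.017, 0.03, 0.014],
  [-0.017, 0.03, 0.014],
  [-0.017, 0.03, 0.014],
], spin=[0, 0, 0, 0, 0], jaw=[1, 1, 1, 1, 1])

```text
clock: 11.6
eef_pos: [0.3849, 0.1917, 0.6267]
tcp_rot: [0.952, 0.172, 0.248, -0.056]
ft_force: [0.0, -0.2, 1.0]
gripper_width: 1.004
```

arm_command([
  [-0.017, 0.03, 0.014],
  [-0.017, 0.03, 0.014],
  [-0.017, 0.03, 0.014],
  [-0.017, 0.03, 0.014],
  [-0.017, 0.03, 0.014],
], spin=[0, 0, 0, 0, 0], jaw=[1, 1, 1, 1, 1])

```text
clock: 12.02
eef_pos: [0.398, 0.0718, 0.5446]
tcp_rot: [0.952, 0.173, 0.248, -0.055]
ft_force: [2.0, -0.3, -0.1]
gripper_width: 0.998
```

Run:
```python
from h import *
print(np.round(env.get_obs()["joint_pos"],3))
R=Rot.from_quat(env.get_obs()["tcp_rot"]).as_matrix(); z=R[:,2]
t=G-.054*z
plan([t+[0,0,.15],t+[0,0,.03]]); print("yD",R[:,1]@D)
```

```text
[-1.015 -0.433  0.422  1.912  0.292  1.128 -1.853]
now [0.398  0.0718 0.5446] z [ 0.453  0.19  -0.871] x [0.817 0.302 0.491]
[ 0.41993866 -0.24658493  0.24003045] 12 rows of [-0.019   0.0259  0.0179]
[ 0.41993866 -0.24658493  0.12003045] 4 rows of [-0.0147  0.0006  0.0261]
yD -0.005282328797896356
```

Run:
```python
from h import *
R=Rot.from_quat(env.get_obs()["tcp_rot"]).as_matrix(); z=R[:,2]
t=G-.054*z
plan([(.5,-.05,.42),(.48,-.2,.29),t+[0,0,.1]])
```

```text
now [0.398  0.0718 0.5446] z [ 0.453  0.19  -0.871] x [0.817 0.302 0.491]
[ 0.5  -0.05  0.42] 6 rows of [-0.0024  0.0254  0.0219]
[ 0.48 -0.2   0.29] 6 rows of [-0.0209  0.0226  0.0126]
[ 0.41993866 -0.24658493  0.19003045] 4 rows of [-0.0281  0.006   0.0127]
```

arm_command([
  [-0.0024, 0.0254, 0.022],
  [-0.0024, 0.0254, 0.022],
  [-0.0024, 0.0254, 0.022],
  [-0.0024, 0.0254, 0.022],
  [-0.0024, 0.0254, 0.022],
], spin=[0, 0, 0, 0, 0], jaw=[1, 1, 1, 1, 1])

```text
clock: 12.43
eef_pos: [0.4837, -0.0309, 0.4397]
tcp_rot: [0.952, 0.172, 0.247, -0.054]
ft_force: [0.4, 0.1, 0.7]
gripper_width: 1.001
```

arm_command([
  [-0.0024, 0.0254, 0.022],
  [-0.021, 0.0226, 0.0125],
  [-0.021, 0.0226, 0.0125],
  [-0.021, 0.0226, 0.0125],
  [-0.021, 0.0226, 0.0125],
], spin=[0, 0, 0, 0, 0], jaw=[1, 1, 1, 1, 1])

```text
clock: 12.85
eef_pos: [0.4769, -0.1417, 0.3419]
tcp_rot: [0.951, 0.175, 0.25, -0.05]
ft_force: [1.1, -0.6, -0.3]
gripper_width: 1.001
```

Run:
```python
from h import *
print(np.round(env.get_obs()["joint_pos"],3))
R=Rot.from_quat(env.get_obs()["tcp_rot"]).as_matrix(); z=R[:,2]
t=G-.054*z
plan([t+[0,0,.1],t]); print("yD",R[:,1]@D)
```

```text
[-1.235 -0.439  1.318  2.148  0.276  0.659 -1.228]
now [ 0.4769 -0.1417  0.3419] z [ 0.458  0.183 -0.87 ] x [0.813 0.308 0.494]
[ 0.4196483  -0.24618646  0.18996394] 6 rows of [-0.0256  0.013   0.0145]
[ 0.4196483  -0.24618646  0.08996394] 3 rows of [-0.0165  0.0003  0.029 ]
yD -0.0037804602079661246
```

The elbow is drifting into a bad branch, with q2 and q3 at their limits. I'll fit a quick kinematic model to the poses I have so I can plan properly.

```bash
cat > fk.py <<'E'
import numpy as np, itertools
from scipy.spatial.transform import Rotation as Rot
from scipy.optimize import least_squares
lo=np.array([-2.62,-.44,-1.27,.08,-1.32,.12,-2.74]); hi=np.array([2.62,2.09,1.32,2.57,4.46,2,2.74])
def fk(q,p,s):
    ax="zyzyzyz"; R=Rot.identity(); X=np.zeros(3)
    for i in range(7):
        R=R*Rot.from_euler(ax[i],s[i]*q[i]); X=X+R.apply(p[3*i:3*i+3])
    return X,R
E
cat > fit.py <<'E'
from fk import *
from workcell import env
o=env.get_obs()
D=[([1.208,.435,.025,1.574,-.012,1.134,-.075],[.160,-.604,.303],[.992,.13,0,-.001]),
([1.096,.415,.277,.701,-.124,1.998,-.012],[.161,-.599,.683],[.991,.132,.003,.019]),
([-.286,.333,-.449,1.597,.3,1.329,-2.115],[.5019,.2367,.3709],[.988,.129,.01,.082]),
([-1.004,.384,.402,.918,.019,1.999,-1.924],[.4695,.3376,.6286],[.986,.129,-.019,.103]),
([-1.091,.524,.581,.68,-.125,2.002,-1.929],[.495,.4299,.6455],[.988,.134,.038,.073]),
([-1.288,.444,.74,.505,-.155,2.002,-2.004],[.4205,.4676,.7747],[.976,.145,.161,.001]),
([-1.441,.387,.866,.449,-.157,2.002,-2.037],[.3654,.4668,.8396],[.964,.149,.216,-.037]),
([-1.725,.279,1.002,.726,-.04,1.771,-2.074],[.3584,.4718,.8233],[.954,.151,.251,-.062]),
([-1.015,-.433,.422,1.912,.292,1.128,-1.853],[.398,.0718,.5446],[.952,.173,.248,-.055]),
(o["joint_pos"],o["eef_pos"],o["tcp_rot"])]
best=None
for s in itertools.product([1,-1],repeat=7):
    if s[1]<0: continue
    A=[fk(np.array(q),np.zeros(21),s)[1] for q,_,_ in D]; B=[Rot.from_quat(r) for *_,r in D]
    # B = A*T up to constant T
    T=[(a.inv()*b).as_rotvec() for a,b in zip(A,B)]
    M=(A[0].inv()*B[0]); e=max((M.inv()*a.inv()*b).magnitude() for a,b in zip(A,B))
    if best is None or e<best[0]: best=(e,s,M.as_matrix().round(2))
print(best)
s=best[1]
# linear in p
rows=[];rhs=[]
for q,x,_ in D:
    R=Rot.identity();J=[]
    for i in range(7):
        R=R*Rot.from_euler("zyzyzyz"[i],s[i]*q[i]); J.append(R.as_matrix())
    rows.append(np.hstack(J)); rhs.append(x)
A=np.vstack(rows);b=np.concatenate(rhs); lam=2e-3
p=np.linalg.solve(A.T@A+lam**2*np.eye(21),A.T@b); print("res",np.abs(A@p-b).max()); print(p.reshape(7,3).round(3))
np.savez("fk.npz",p=p,s=np.array(s),T=best[2])
E
python3 fit.py
```

```text
(0.0022431423400599815, (-1, 1, -1, 1, -1, 1, -1), array([[ 0., -1.,  0.],
       [ 1.,  0.,  0.],
       [-0.,  0.,  1.]]))
res 0.00024574579888644865
[[-0.    -0.018  0.272]
 [ 0.001 -0.018  0.279]
 [ 0.    -0.008  0.279]
 [-0.    -0.008  0.214]
 [ 0.    -0.     0.214]
 [ 0.    -0.     0.147]
 [ 0.    -0.     0.147]]
```

Excellent fit (0.25 mm). Next: see which postures exist for the grasp and the pour, and whether a plain DLS model reproduces the arm's history.

```bash
cat >> fk.py <<'E'
_f=np.load("fk.npz"); P0,S0=_f["p"],_f["s"]; TT=Rot.from_matrix(_f["T"])
vmax=np.array([2.22,2.22,3.01,3.01,3.14,3.14,3.14])
def F(q):
    X,R=fk(q,P0,S0); return X,R*TT
def jac(q):
    J=np.zeros((6,7)); X=np.zeros(3); R=Rot.identity(); os=[];zs=[]
    for i in range(7):
        a=np.array([0,0,1.]) if i%2==0 else np.array([0,1.,0])
        zs.append(R.apply(a)*S0[i]); os.append(X)
        R=R*Rot.from_euler("zyzyzyz"[i],S0[i]*q[i]); X=X+R.apply(P0[3*i:3*i+3])
    for i in range(7): J[:3,i]=np.cross(zs[i],X-os[i]); J[3:,i]=zs[i]
    return J
def err(q,X,R,w=1):
    x,r=F(q); return np.r_[X-x,(R*r.inv()).as_rotvec()*w]
def solve(q,X,R,w=.3,lam=.01,it=60,rest=None,k=0.):
    q=q.copy(); W=np.r_[1,1,1,w,w,w]
    for _ in range(it):
        J=jac(q)*W[:,None]; e=err(q,X,R)*W
        dq=J.T@np.linalg.solve(J@J.T+lam**2*np.eye(6),e)
        if rest is not None: dq+=k*(np.eye(7)-np.linalg.pinv(J)@J)@(rest-q)
        q=np.clip(q+np.clip(dq,-.2,.2),lo,hi)
        if np.abs(dq).max()<1e-5: break
    return q
def row(q,X,R,off,spin,**k):
    X=X+R.apply(off); R=R*Rot.from_euler("z",spin,degrees=True)
    qn=solve(q,X,R,**k); d=qn-q; s=min(1,.7/12/max(np.abs(d/vmax).max(),1e-9)); q=q+s*d
    return q,*F(q)
def ik(X,R,n=60,seed=0):
    """many bounded solutions"""
    g=np.random.default_rng(seed); out=[]
    for _ in range(n):
        r=least_squares(lambda q:err(q,X,R,.3),g.uniform(lo,hi),bounds=(lo-1e-9,hi+1e-9))
        if r.cost<1e-8: out.append(r.x)
    return np.array(out)
E
cat > t.py <<'E'
from fk import *; from h import env,G,D
q=np.array([1.208,.435,.025,1.574,-.012,1.134,-.075])
H=[([0,0,-.04],15),([0,0,.03],1),([0,0,.04],4),([.0295,-.023,.004],13),([.0135,-.034,.003],12),([0,-.006,.0367],4),([-.006,.0075,.0012],5),([0,.0087,.0015],5),([.0025,.006,.001],3),([.0003,.004,.0007],4),([.0002,.002,.0003],2),([-.0025,-.012,-.004],1),([0,.004,-.036],4),([0,-.017,-.03],10),([0,.005,-.033],5),([.02,-.02,-.03],5),([.01,-.01,-.035],5)]
for w,rest,k in [(.3,None,0),(1,None,0),(.3,.5*(lo+hi),.05),(.3,q.copy(),.05)]:
    a=q.copy();X,R=F(a);print(w,k)
    for j,(o,n) in enumerate(H):
        for _ in range(n): a,X,R=row(a,X,R,o,0,w=w,rest=rest,k=k)
        if j in(0,2,4,13,14,15): print(j,a.round(3),X.round(3))
o=env.get_obs(); R=Rot.from_quat(o["tcp_rot"]); z=R.as_matrix()[:,2]
s=ik(G-.054*z,R,40); print("grasp",len(s)); print(s[np.argsort(s[:,0])][::max(1,len(s)//12)].round(2))
E
python3 t.py
```

```text
0.3 0
0 [ 1.434  0.713  0.748  0.149 -0.969  2.    -0.294] [ 0.083 -0.756  0.721]
2 [ 1.111  0.649  0.826  0.813 -0.804  1.566 -0.032] [ 0.135 -0.807  0.562]
4 [-0.406  0.662  1.046  1.114 -0.444  1.245 -1.215] [ 0.783 -0.192  0.482]
13 [-0.573  0.524  1.135  0.711 -0.333  1.758 -1.413] [ 0.691 -0.044  0.715]
14 [-0.03   0.663  1.036  0.103 -0.765  1.999 -1.671] [ 0.725 -0.121  0.777]
15 [ 0.599  0.94   0.754  0.08  -1.204  2.    -2.512] [ 0.718 -0.43   0.576]
1 0
0 [ 1.475  0.74   0.719  0.153 -0.985  2.    -0.353] [ 0.065 -0.769  0.701]
2 [ 1.158  0.671  0.791  0.815 -0.824  1.571 -0.086] [ 0.121 -0.816  0.541]
4 [-0.23   0.702  0.987  0.903 -0.508  1.358 -1.264] [ 0.81  -0.241  0.52 ]
13 [-0.215  0.619  1.007  0.312 -0.51   1.948 -1.496] [ 0.716 -0.098  0.756]
14 [ 0.433  0.807  1.03   0.083 -1.232  1.999 -2.061] [ 0.718 -0.346  0.675]
15 [ 0.957  1.312  0.466  0.178 -1.208  1.995 -2.584] [ 0.59  -0.655  0.258]
0.3 0.05
0 [ 1.057  0.72  -0.33   0.08   0.505  2.     0.073] [ 0.301 -0.719  0.715]
2 [ 1.198  0.634 -0.3    0.718  0.372  1.478 -0.056] [ 0.302 -0.789  0.547]
4 [-0.384  
[... 910 characters left out ...]
 2.28 -1.31  0.27  0.74]
 [ 0.96  0.56 -0.36  2.28 -1.31  0.27  0.74]
 [ 0.96  0.56 -0.36  2.28 -1.31  0.27  0.74]
 [ 0.96  0.56 -0.36  2.28 -1.31  0.27  0.74]
 [ 0.98  0.56 -0.38  2.28 -1.29  0.25  0.72]
 [ 1.03  0.57 -0.45  2.28 -1.22  0.22  0.65]
 [ 1.19  0.62 -0.66  2.26 -0.69  0.12  0.14]
 [ 1.19  0.62 -0.66  2.26 -0.68  0.12  0.13]
 [ 1.32  0.69 -0.85  2.26  0.47  0.12 -1.  ]
 [ 1.32  0.69 -0.85  2.26  0.48  0.12 -1.01]
 [ 1.33  0.7  -0.87  2.25  0.6   0.13 -1.13]
 [ 1.34  0.71 -0.89  2.25  0.68  0.14 -1.2 ]
 [ 1.36  0.72 -0.91  2.25  0.75  0.15 -1.27]
 [ 1.41  0.77 -1.    2.25  1.01  0.22 -1.52]
 [ 1.45  0.81 -1.07  2.25  1.13  0.27 -1.62]
 [ 1.49  0.85 -1.14  2.24  1.21  0.34 -1.69]]
```

```bash
cat > t2.py <<'E'
from fk import *; import fk
from h import env
q0=np.array([1.208,.435,.025,1.574,-.012,1.134,-.075])
H=[([0,0,-.04],15),([0,0,.03],1),([0,0,.04],4),([.0295,-.023,.004],13),([.0135,-.034,.003],12),([0,-.006,.0367],4),([-.006,.0075,.0012],5),([0,.0087,.0015],5),([.0025,.006,.001],3),([.0003,.004,.0007],4),([.0002,.002,.0003],2),([-.0025,-.012,-.004],1),([0,.004,-.036],4),([0,-.017,-.03],10),([0,.005,-.033],5),([.02,-.02,-.03],5),([.01,-.01,-.035],5)]
def bl(q,X,R,w,mu):
    f=lambda a:np.r_[err(a,X,R,w),mu*(a-q)]
    return least_squares(f,np.clip(q,lo+1e-6,hi-1e-6),bounds=(lo,hi),jac=lambda a:np.vstack([-jac(a)*np.r_[1,1,1,w,w,w][:,None],mu*np.eye(7)]),max_nfev=20).x
def act(q,X,R,w,mu):   # active-set: joints at a limit freeze
    q=q.copy(); W=np.r_[1,1,1,w,w,w]
    for _ in range(30):
        e=err(q,X,R)*W; free=np.ones(7,bool)
        for _ in range(4):
            J=jac(q)*W[:,None]; J[:,~free]=0
            dq=J.T@np.linalg.solve(J@J.T+mu**2*np.eye(6),e)
            bad=free&(((q+dq>hi)&(q>=hi-1e-3))|((q+dq<lo)&(q<=lo+1e-3)))
            if not bad.any(): break
            free&=~bad
        q=np.clip(q+np.clip(dq,-.1,.1),lo,hi)
    return q
print("TRUE 9: q[1.096 .415 .277 .701 -.124 1.998 -.012] ; after15 X[.142 -.534 .763]; 4:[-.286 .333 -.449 1.597 .3 1.329 -2.115]; 13 X[.4543 .3373 .6385]; 14 [-1.004 .384 .402 .918 .019 1.999 -1.924]")
for S in (bl,act):
  for w,mu in [(.1,.01),(.3,.01),(.3,.05),(1,.01),(1,.05)]:
    q=q0.copy();X,R=F(q);c=0;print(S.__name__,w,mu)
    for j,(o,n) in enumerate(H):
        for _ in range(n):
            X=X+R.apply(o); qn=S(q,X,R,w,mu); d=qn-q; q=q+d*min(1,.7/12/max(np.abs(d/vmax).max(),1e-9)); X,R=F(q); c+=1
            if c==10: print(" 9",q.round(3),X.round(3))
        if j in(0,4,13,14): print("",j,q.round(3),X.round(3))
        if j==14: break
E
timeout 300 python3 t2.py
```

```text
TRUE 9: q[1.096 .415 .277 .701 -.124 1.998 -.012] ; after15 X[.142 -.534 .763]; 4:[-.286 .333 -.449 1.597 .3 1.329 -2.115]; 13 X[.4543 .3373 .6385]; 14 [-1.004 .384 .402 .918 .019 1.999 -1.924]
bl 0.1 0.01
 9 [ 1.163  0.408  0.138  0.655 -0.061  2.    -0.052] [ 0.159 -0.601  0.701]
 0 [ 1.079  0.308  0.343  0.361 -0.159  2.    -0.031] [ 0.145 -0.551  0.884]
 4 [-0.156  0.324 -0.441  1.742  0.577  1.279 -2.09 ] [0.535 0.092 0.341]
 13 [-0.431  0.285 -0.561  1.261  0.514  1.875 -2.179] [0.456 0.259 0.566]
 14 [-0.95   0.247  0.081  0.988  0.411  2.    -1.98 ] [0.443 0.291 0.686]
bl 0.3 0.01
 9 [ 1.112  0.411  0.249  0.684 -0.111  2.    -0.022] [ 0.159 -0.599  0.691]
 0 [ 1.006  0.286  0.42   0.539 -0.158  2.    -0.01 ] [ 0.144 -0.546  0.827]
 4 [-0.244  0.339 -0.408  1.696  0.457  1.288 -2.112] [0.523 0.153 0.338]
 13 [-0.502  0.325 -0.496  1.139  0.423  1.911 -2.197] [0.458 0.299 0.581]
 14 [-0.957  0.339  0.21   0.978  0.243  1.999 -1.977] [0.463 0.312 0.633]
bl 0.3 0.05
 9 [ 1.186  0.387  0.077  0.712 -0.031  1.993 -0.068] [ 0.156 -0.589  0.691]
 0 [ 1.121  0.267  0.177  0.55  -0.05
[... 2290 characters left out ...]
92  0.693]
 0 [ 1.149  0.23   0.159  0.674 -0.07   2.    -0.046] [ 0.126 -0.521  0.796]
 4 [-0.105  0.371 -0.734  1.604  0.473  1.388 -2.245] [0.502 0.224 0.375]
 13 [-0.485  0.356 -0.641  1.002  0.427  1.985 -2.275] [0.44  0.34  0.622]
 14 [-0.983  0.386  0.236  0.959  0.143  1.995 -2.003] [0.456 0.352 0.609]
act 1 0.05
 9 [ 1.105  0.413  0.256  0.731 -0.111  2.    -0.018] [ 0.158 -0.595  0.672]
 0 [ 0.991  0.286  0.386  0.801 -0.12   2.    -0.006] [ 0.143 -0.538  0.721]
 4 [-0.278  0.32  -0.466  1.554  0.211  1.338 -2.088] [0.493 0.265 0.393]
 13 [-0.572  0.329 -0.341  0.899  0.178  1.972 -2.146] [0.451 0.339 0.655]
 14 [-1.063  0.325  0.536  0.903 -0.095  1.999 -1.897] [0.452 0.327 0.67 ]
```

The bounded least-squares model with w≈0.6 matches the history well. I'll use it to search for waypoints that reach a good grasp branch and leave the pour feasible.

```bash
cat >> fk.py <<'E'
def bl(q,X,R,w=.6,mu=.01):
    f=lambda a:np.r_[err(a,X,R,w),mu*(a-q)]
    W=np.r_[1,1,1,w,w,w][:,None]
    return least_squares(f,np.clip(q,lo+1e-6,hi-1e-6),bounds=(lo,hi),jac=lambda a:np.vstack([-jac(a)*W,mu*np.eye(7)]),max_nfev=12).x
def simrow(q,off,spin):
    X,R=F(q); X=X+R.apply(off); R=R*Rot.from_euler("z",spin,degrees=True)
    d=bl(q,X,R)-q; return q+d*min(1,.7/12/max(np.abs(d/vmax).max(),1e-9))
def go(q,W,spin=0,step=.036,rows=None,maxrows=40,tol=.004):
    """closed loop to world TCP point W, spin degrees spread along"""
    left=spin; W=np.array(W)
    for _ in range(maxrows):
        X,R=F(q); e=W-X; n=np.linalg.norm(e)
        if n<tol and abs(left)<.1: break
        k=max(1,int(np.ceil(max(n/step,abs(left)/7)))); off=R.inv().apply(e/k).round(4); sp=round(left/k,2); left-=sp
        q=simrow(q,off,sp)
        if rows is not None: rows.append((off.tolist(),sp))
    return q
def lean(q):
    z=F(q)[1].as_matrix()[:,2]; return z
E
cat > t3.py <<'E'
from fk import *; from h import env,G,D
import sys
o=env.get_obs(); q0=np.array(o["joint_pos"]); R=Rot.from_quat(o["tcp_rot"])
lip=G+.149*D+[0,0,-.033]; J=np.array([.505,.149,.175])
D3=D; Y=np.array([-D[1],D[0],0]);
for th in (20,25,30):
    t=np.radians(th); z=np.sin(t)*D-np.cos(t)*np.array([0,0,1]); x=np.cos(t)*D+np.sin(t)*np.array([0,0,1]); Rg=Rot.from_matrix(np.c_[x,np.cross(z,x),z])
    X=G-.054*z; L=Rg.inv().apply(lip-X)
    s=ik(X,Rg,30); u=ik(X+[0,0,.1],Rg,30)
    print(th,"grasp",len(s),len(u)); print(s[:6].round(2)) 
    Rp=Rg*Rot.from_euler("z",180,degrees=True)
    for h in(.175,.22):
        J[2]=h; s=ik(J-Rp.apply(L),Rp,30); print("pour",h,len(s),(J-Rp.apply(L)).round(3)); print(s[:6].round(2))
E
timeout 400 python3 t3.py
```

```text
20 grasp 15 16
[[ 1.41  0.86 -1.21  2.18  1.14  0.59 -1.72]
 [ 0.58  0.49 -0.    2.24 -0.98  0.34  0.29]
 [ 0.15  0.55  0.57  2.28 -1.32  0.6   0.63]
 [ 0.94  0.54 -0.47  2.21 -0.18  0.23 -0.48]
 [ 1.41  0.86 -1.21  2.18  1.14  0.58 -1.71]
 [ 1.12  0.6  -0.72  2.2   0.43  0.26 -1.07]]
pour 0.175 18 [0.574 0.176 0.347]
[[-0.54  0.21  0.18  1.84 -0.05  0.75  1.6 ]
 [ 0.21  0.3  -0.75  1.79  0.34  0.8   1.26]
 [ 0.47  0.44 -1.17  1.77  0.62  0.91  1.03]
 [ 0.34  0.35 -0.95  1.78  0.46  0.84  1.16]
 [-0.88  0.22  0.6   1.87 -0.21  0.75  1.76]
 [ 0.46  0.43 -1.14  1.77  0.6   0.9   1.05]]
pour 0.22 19 [0.574 0.176 0.392]
[[-0.57  0.17  0.21  1.78 -0.05  0.85  1.6 ]
 [-1.36  0.34  1.31  1.82 -0.51  0.93  2.06]
 [-0.55  0.17  0.19  1.77 -0.04  0.85  1.6 ]
 [ 0.28  0.28 -0.84  1.71  0.33  0.91  1.28]
 [ 0.3   0.29 -0.87  1.71  0.34  0.91  1.27]
 [-0.87  0.18  0.58  1.8  -0.15  0.85  1.7 ]]
25 grasp 16 16
[[ 1.47  0.88 -1.21  2.22  1.21  0.49 -1.73]
 [ 0.88  0.53 -0.32  2.26 -1.    0.24  0.38]
 [ 0.59  0.51  0.05  2.28 -1.32  0.4   0.68]
 [ 1.2   0.63 -0.75  2.23  0.33  0.17 -0.91]
 [ 1.28  0
[... 884 characters left out ...]

 [ 1.01  0.57 -0.42  2.28 -1.32  0.24  0.76]
 [ 1.35  0.71 -0.89  2.26  0.74  0.13 -1.25]]
pour 0.175 17 [0.523 0.156 0.367]
[[-1.01  0.    0.64  2.08  0.    0.54  1.56]
 [ 0.66  0.19 -1.16  1.98  0.39  0.59  1.22]
 [ 0.41  0.12 -0.86  1.99  0.22  0.56  1.36]
 [-0.84  0.01  0.46  2.07  0.    0.54  1.56]
 [ 0.73  0.23 -1.27  1.98  0.48  0.61  1.14]
 [-1.97 -0.42  1.28  2.1   0.79  0.77  0.85]]
pour 0.22 17 [0.523 0.156 0.412]
[[-1.17 -0.07  0.75  2.01  0.1   0.66  1.47]
 [ 0.79  0.15 -1.27  1.9   0.29  0.69  1.32]
 [ 0.78  0.15 -1.26  1.9   0.28  0.69  1.33]
 [-1.67 -0.21  1.14  2.02  0.39  0.71  1.22]
 [ 0.69  0.12 -1.14  1.9   0.21  0.67  1.39]
 [-1.23 -0.08  0.81  2.01  0.12  0.66  1.46]]
```

```bash
cat > t4.py <<'E'
from fk import *; from h import env,G,D
from multiprocessing import Pool
q0=np.clip(np.array(env.get_obs()["joint_pos"]),lo,hi); Y=np.array([-D[1],D[0],0])
def trial(seed):
    g=np.random.default_rng(seed); q=q0.copy(); n=g.integers(1,4); wps=[]
    rows=[]
    for i in range(n):
        r,a,z=g.uniform(.5,.82),np.radians(g.uniform(-100,20)),g.uniform(.3,.65)
        w=[r*np.cos(a),r*np.sin(a),z]; wps.append(np.round(w,2).tolist()); q=go(q,w,rows=rows,step=.04,maxrows=25)
    z=lean(q); q=go(q,G-.054*z+[0,0,.1],rows=rows,maxrows=25); 
    R=F(q)[1].as_matrix(); s=np.degrees(np.arctan2(R[:,1]@D,R[:,0]@D))
    q=go(q,G-.054*lean(q)+[0,0,.05],spin=s,rows=rows,maxrows=20)
    z=lean(q); q=go(q,G-.054*z,rows=rows,maxrows=8)
    X,R=F(q); z=lean(q); e=np.linalg.norm(X+.054*z-G); th=np.degrees(np.arccos(-z[2])); 
    cost=e*1000+abs(np.degrees(z@Y))*1+abs(th-29)*.5+len(rows)*.05+max(0,.05-np.min(np.minimum(q-lo,hi-q)))*100
    return cost,wps,len(rows),e,th,np.degrees(z@Y),s,q.round(2).tolist()
with Pool() as p: r=sorted(p.imap_unordered(trial,range(160)),key=lambda t:t[0])
for t in r[:6]: print([np.round(v,3).tolist() if not isinstance(v,list) else v for v in t])
E
time OMP_NUM_THREADS=1 timeout 500 python3 t4.py
```

```text
[8.376, [[0.51, 0.1, 0.31]], 27, 0.001, 28.117, 0.946, -0.304, [0.79, 0.53, -0.16, 2.28, -1.32, 0.36, 0.72]]
[8.86, [[0.57, 0.08, 0.61], [0.75, -0.06, 0.62]], 41, 0.001, 28.253, 0.837, -0.527, [0.81, 0.53, -0.18, 2.28, -1.32, 0.35, 0.73]]
[15.565, [[0.57, -0.04, 0.5], [0.35, -0.39, 0.47], [0.54, -0.11, 0.34]], 58, 0.002, 25.661, -4.027, -4.243, [0.92, 0.52, -0.41, 2.31, -1.32, 0.12, 0.69]]
[18.929, [[0.36, -0.45, 0.64], [0.55, 0.03, 0.36], [0.58, -0.19, 0.52]], 76, 0.003, 24.261, -4.804, -6.72, [0.84, 0.5, -0.34, 2.31, -1.32, 0.12, 0.75]]
[19.765, [[0.58, 0.08, 0.65], [0.12, -0.56, 0.62]], 64, 0.003, 23.168, -5.894, -4.648, [0.76, 0.48, -0.27, 2.32, -1.32, 0.12, 0.63]]
[19.833, [[0.66, -0.1, 0.52], [-0.04, -0.56, 0.48], [0.49, -0.27, 0.31]], 91, 0.003, 24.199, -4.843, -9.036, [0.84, 0.5, -0.34, 2.31, -1.32, 0.12, 0.75]]
real	0m54.471s
user	3m25.753s
sys	0m0.318s
```

```bash
cat >> fk.py <<'E'
def golip(q,L,W,spin=0,step=.036,rows=None,maxrows=60,tol=.004,log=None):
    left=spin; W=np.array(W,float)
    for _ in range(maxrows):
        X,R=F(q); e=W-(X+R.apply(L)); n=np.linalg.norm(e)
        if n<tol and abs(left)<.1: break
        k=max(1,int(np.ceil(max(n/step,abs(left)/6.5)))); sp=round(left/k,2); left-=sp
        Rn=R*Rot.from_euler("z",sp,degrees=True)
        Xn=X+R.apply(L)+e/k-Rn.apply(L); d=Xn-X; m=np.linalg.norm(d)
        if m>.041: left+=sp; c=.041/m; sp=round(sp*c,2); left-=sp; d=(X+R.apply(L)+e/k*c-(R*Rot.from_euler("z",sp,degrees=True)).apply(L))-X
        off=R.inv().apply(d).round(4)
        q=simrow(q,off,sp)
        if rows is not None: rows.append((off.tolist(),sp))
        if log is not None: log.append(q)
    return q
E
cat > t5.py <<'E'
from fk import *; from h import env,G,D
q0=np.clip(np.array(env.get_obs()["joint_pos"]),lo,hi)
lip=G+.149*D+[0,0,-.033]; J=np.array([.505,.149,0])
for wps in ([[.51,.1,.31]],[[.57,.08,.61],[.75,-.06,.62]]):
    q=q0.copy(); rows=[]
    for w in wps: q=go(q,w,step=.04,rows=rows); print("wp",F(q)[0].round(3),lean(q).round(3),q.round(2))
    q=go(q,G-.054*lean(q)+[0,0,.1],rows=rows); print("hov",lean(q).round(3),q.round(2))
    q=go(q,G-.054*lean(q),maxrows=12,rows=rows); qg=q.copy(); print("grasp",F(q)[0].round(3),lean(q).round(3),q.round(2),len(rows))
    X,R=F(q); L=R.inv().apply(lip-X); zs=R.inv().apply([0,0,1]); xs=R.inv().apply(D)
    for sg in(-1,1):
        q=qg.copy(); rr=[]
        def rep(n):
            X,R=F(q); z=R.apply(zs);x=R.apply(xs); print(" ",sg,n,len(rr),"lip",(X+R.apply(L)).round(3),"tilt",np.degrees(np.arccos(z[2])).round(1),"nosedown",np.degrees(-np.arcsin(x[2])).round(1),"leanz",lean(q).round(3),q.round(2))
        X,_=F(q); q=go(q,X+[.02,.05,.2],rows=rr); rep("lift")
        q=golip(q,L,[.52,.02,.30],sg*60,rows=rr); rep("via")
        q=golip(q,L,[.51,.12,.20],sg*30,rows=rr); rep("over")
        for k in range(4): q=golip(q,L,[.515,.155,.185],sg*22.5,rows=rr); rep("pour")
E
timeout 300 python3 t5.py
```

```text
wp [0.51 0.1  0.31] [ 0.459  0.183 -0.87 ] [-1.4   0.04  1.23  2.22 -0.34  0.42 -1.11]
hov [ 0.454  0.179 -0.873] [-0.04  0.45  0.97  2.29 -1.27  0.89  0.64]
grasp [ 0.419 -0.247  0.093] [ 0.425  0.185 -0.886] [ 0.73  0.52 -0.07  2.28 -1.32  0.4   0.71] 26
  -1 lift 6 lip [ 0.603 -0.132  0.21 ] tilt 0.1 nosedown -0.1 leanz [ 0.426  0.185 -0.886] [ 0.4   0.12  0.16  2.15 -0.67  0.7  -0.17]
  -1 via 16 lip [0.52 0.02 0.3 ] tilt 26.9 nosedown 10.9 leanz [ 0.426  0.185 -0.886] [ 0.31 -0.07  0.05  2.03 -0.43  0.87  0.42]
  -1 over 21 lip [0.51 0.12 0.2 ] tilt 38.3 nosedown 23.1 leanz [ 0.426  0.185 -0.886] [ 0.15  0.02 -0.1   2.13 -0.38  0.58  0.69]
  -1 pour 25 lip [0.515 0.155 0.185] tilt 45.4 nosedown 33.4 leanz [ 0.426  0.185 -0.886] [ 0.07  0.07 -0.17  2.06 -0.25  0.56  0.83]
  -1 pour 29 lip [0.515 0.155 0.185] tilt 50.8 nosedown 43.5 leanz [ 0.426  0.185 -0.886] [ 0.03  0.1  -0.22  1.98 -0.15  0.6   1.07]
  -1 pour 33 lip [0.515 0.155 0.185] tilt 54.1 nosedown 51.5 leanz [ 0.426  0.185 -0.886] [-0.01  0.11 -0.28  1.94 -0.05  0.62  1.29]
  -1 pour 37 lip [0.515 0.155 0.185] tilt 55.
[... 2529 characters left out ...]
  -0.5   2.18 -0.44  0.81 -1.99]
  1 over 25 lip [0.507 0.118 0.202] tilt 37.2 nosedown 22.5 leanz [ 0.441  0.199 -0.875] [ 0.91 -0.21 -1.27  2.22 -0.43  0.51 -2.74]
  1 pour 85 lip [0.507 0.151 0.194] tilt 55.4 nosedown 33.8 leanz [ 0.583  0.304 -0.754] [ 1.12 -0.44 -1.27  2.32 -1.32  0.56 -2.26]
  1 pour 145 lip [0.504 0.15  0.196] tilt 64.0 nosedown 47.7 leanz [ 0.623  0.291 -0.727] [ 1.16 -0.44 -1.27  2.28 -1.32  0.56 -2.64]
  1 pour 158 lip [0.513 0.154 0.185] tilt 71.0 nosedown 60.8 leanz [ 0.614  0.381 -0.691] [ 1.09 -0.18 -1.27  2.28 -1.32  0.4  -2.74]
  1 pour 169 lip [0.516 0.152 0.184] tilt 76.9 nosedown 73.5 leanz [ 0.572  0.505 -0.646] [ 1.19  0.   -1.27  2.25 -1.32  0.49 -2.74]
```

The simulation gives a clean route to the grasp and a 55° pour with negative spin. Generating rows for the approach.

```bash
cat >> fk.py <<'E'
def show(rows,jaw):
    while len(rows)%5: rows.append(([0,0,0],0))
    for i in range(0,len(rows),5):
        b=rows[i:i+5]; print("offset",[[round(v,4) for v in o] for o,_ in b],"spin",[round(s,2) for _,s in b],"jaw",jaw)
E
cat > a.py <<'E'
from fk import *; from h import env,G,D
q=np.clip(np.array(env.get_obs()["joint_pos"]),lo,hi); rows=[]
q=go(q,[.51,.1,.31],step=.04,rows=rows)
q=go(q,G-.054*lean(q)+[0,0,.1],rows=rows)
show(rows,1); print(F(q)[0],q.round(2))
E
python3 a.py
```

```text
offset [[0.0122, -0.0305, 0.0125], [0.0122, -0.0305, 0.0125], [0.0123, -0.0305, 0.0124], [0.0122, -0.0305, 0.0125], [0.0123, -0.0305, 0.0125]] spin [0.0, 0.0, 0.0, 0.0, 0.0] jaw 1
offset [[0.0123, -0.0305, 0.0125], [0.0135, -0.0313, 0.0148], [0.0041, -0.0087, 0.0065], [-0.0218, 0.0265, 0.0], [-0.0217, 0.0265, 0.0001]] spin [0.0, 0.0, 0.0, 0.0, 0.0] jaw 1
offset [[-0.0218, 0.0267, 0.0002], [-0.0224, 0.0274, 0.0003], [-0.0202, 0.0248, 0.0003], [-0.0205, 0.0252, 0.0004], [-0.0209, 0.0257, 0.0005]] spin [0.0, 0.0, 0.0, 0.0, 0.0] jaw 1
offset [[-0.0213, 0.0262, 0.0006], [-0.0217, 0.0267, 0.0006], [-0.022, 0.0271, 0.0007], [-0.022, 0.0271, 0.0007], [-0.0221, 0.0272, 0.0008]] spin [0.0, 0.0, 0.0, 0.0, 0.0] jaw 1
[ 0.41965474 -0.24605196  0.19002071] [-0.04  0.45  0.97  2.29 -1.27  0.89  0.64]
```

arm_command([
  [0.0122, -0.0305, 0.0125],
  [0.0122, -0.0305, 0.0125],
  [0.0122, -0.0305, 0.0125],
  [0.0122, -0.0305, 0.0125],
  [0.0122, -0.0305, 0.0125],
], spin=[0, 0, 0, 0, 0], jaw=[1, 1, 1, 1, 1])

```text
clock: 13.27
eef_pos: [0.5005, 0.0303, 0.3186]
tcp_rot: [0.952, 0.171, 0.25, -0.051]
ft_force: [0.3, 0.3, 1.0]
gripper_width: 0.998
```

arm_command([
  [0.0122, -0.0305, 0.0125],
  [0.0135, -0.031, 0.0148],
  [0.004, -0.0087, 0.0065],
  [-0.0218, 0.0265, 0],
  [-0.0218, 0.0265, 0],
], spin=[0, 0, 0, 0, 0], jaw=[1, 1, 1, 1, 1])

```text
clock: 13.68
eef_pos: [0.4938, 0.027, 0.2883]
tcp_rot: [0.952, 0.176, 0.247, -0.051]
ft_force: [-0.4, -1.2, -0.4]
gripper_width: 0.999
```

arm_command([
  [-0.0218, 0.0267, 0],
  [-0.0222, 0.027, 0],
  [-0.0205, 0.025, 0],
  [-0.0205, 0.025, 0],
  [-0.021, 0.0257, 0.0005],
], spin=[0, 0, 0, 0, 0], jaw=[1, 1, 1, 1, 1])

```text
clock: 14.1
eef_pos: [0.4574, -0.1102, 0.2413]
tcp_rot: [0.952, 0.174, 0.246, -0.051]
ft_force: [0.2, 0.2, 0.2]
gripper_width: 1.003
```

```bash
cat > b.py <<'E'
from fk import *; from h import env,G,D,plan
o=env.get_obs(); q=np.clip(np.array(o["joint_pos"]),lo,hi); rows=[]; print(q.round(3),o["eef_pos"].round(4)); z=lean(q); print("lean",z.round(3),"lateral",z@np.array([-D[1],D[0],0]))
q=go(q,G-.054*lean(q)+[0,0,.1],rows=rows); n=len(rows)
R=F(q)[1].as_matrix(); s=np.degrees(np.arctan2(R[:,1]@D,R[:,0]@D)); print("spin need",s)
show(rows,1); print(F(q)[0],q.round(2),lean(q).round(3),n)
E
python3 b.py
```

```text
[-0.578  0.218  1.08   2.341 -1.109  0.639  0.154] [ 0.4574 -0.1102  0.2413]
lean [ 0.451  0.183 -0.874] lateral 0.007335314794264951
spin need -0.4271577226470799
offset [[-0.0193, 0.023, 0.0005], [-0.0194, 0.023, 0.0005], [-0.0194, 0.023, 0.0005], [-0.0194, 0.023, 0.0006], [-0.0195, 0.0231, 0.0007]] spin [0.0, 0.0, 0.0, 0.0, 0.0] jaw 1
[ 0.4200735  -0.2461646   0.19021021] [-0.04  0.45  0.97  2.28 -1.27  0.9   0.63] [ 0.451  0.182 -0.874] 5
```

Tracking the model well. I'll move to hover and take a wrist picture there.

arm_command([
  [-0.0193, 0.023, 0.0005],
  [-0.0193, 0.023, 0.0005],
  [-0.0195, 0.023, 0.0005],
  [-0.0195, 0.023, 0.0005],
  [-0.0195, 0.023, 0.0005],
], spin=[0, 0, 0, 0, 0], jaw=[1, 1, 1, 1, 1])

```text
clock: 14.52
eef_pos: [0.4195, -0.2474, 0.1903]
tcp_rot: [0.952, 0.174, 0.245, -0.051]
ft_force: [-0.3, 0.4, 1.0]
gripper_width: 1.004
```

```bash
cat > c.py <<'E'
from fk import *; from h import *
o=env.get_obs(); q=np.clip(np.array(o["joint_pos"]),lo,hi); rows=[]; print(q.round(3),o["eef_pos"].round(4),lean(q).round(3))
img,d,W=cloud("wrist"); cv2.imwrite("pics/w1.png",img)
m=(W[...,2]>.045)&(W[...,2]<.062)&(img[...,2].astype(int)-img[...,0]>60)&(np.hypot(W[...,0]-G[0],W[...,1]-G[1])<.12)
H=W[m]; print("handle",len(H), H.mean(0) if len(H) else'')
if len(H)>20: print(cv2.minAreaRect(H[:,:2].astype(np.float32)), "lateral off G", np.median((H-G)@np.array([-D[1],D[0],0])))
for k in range(3):
  q=go(q,G-.054*lean(q),maxrows=12 if k==0 else 3,rows=rows,step=.03,tol=.001)
R=F(q)[1].as_matrix(); print("spin",np.degrees(np.arctan2(R[:,1]@D,R[:,0]@D)))
show(rows,1); print(F(q)[0],F(q)[0]+.054*lean(q)-G,q.round(2),lean(q).round(3))
E
python3 c.py
```

```text
[-0.036  0.452  0.958  2.282 -1.264  0.894  0.631] [ 0.4195 -0.2474  0.1903] [ 0.45   0.181 -0.875]
handle 2546 [ 0.42977563 -0.24081232  0.05408279]
((0.4295797348022461, -0.2410600781440735), (0.08342898637056351, 0.014875676482915878), 22.12022590637207) lateral off G 0.0011919660845173905
spin -0.30106268479485215
offset [[-0.0118, 0.0001, 0.0218], [-0.0119, 0.0001, 0.022], [-0.0092, -0.0, 0.0182], [-0.0105, -0.0001, 0.0219], [-0.0068, -0.0003, 0.0159]] spin [0.0, 0.0, 0.0, 0.0, 0.0] jaw 1
offset [[-0.008, -0.0005, 0.0196], [-0.0015, -0.0003, 0.0055], [0.001, 0.0006, 0.0001], [0, 0, 0], [0, 0, 0]] spin [0.0, 0.0, 0.0, 0, 0] jaw 1
[ 0.42125891 -0.24645915  0.09068108] [ 3.40568828e-05  2.34703693e-05 -1.82557877e-05] [ 0.76  0.53 -0.12  2.27 -1.32  0.38  0.71] [ 0.429  0.189 -0.883]
```

View pics/w1.png

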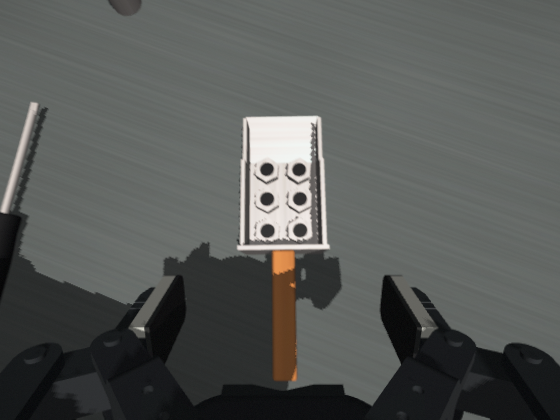

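The wrist view shows the handle (284,310) aligned and centred between the open jaws, with six nuts in the tray. Descend and grip.

arm_command([
  [-0.0118, 0, 0.0218],
  [-0.0119, 0, 0.022],
  [-0.0092, 0, 0.0182],
  [-0.0105, 0, 0.022],
  [-0.0068, 0, 0.016],
], spin=[0, 0, 0, 0, 0], jaw=[1, 1, 1, 1, 1])

```text
clock: 14.98
eef_pos: [0.4184, -0.2463, 0.1127]
tcp_rot: [0.955, 0.173, 0.237, -0.055]
ft_force: [0.8, -0.5, -1.4]
gripper_width: 1.003
```

```bash
sed -e '/cloud/,/lateral off/d' c.py > c2.py; python3 c2.py; python3 -c "
from h import *
print(env.get_obs()['ft_force'].round(1))"
```

```text
[ 0.604  0.476  0.089  2.287 -1.316  0.488  0.69 ] [ 0.4184 -0.2463  0.1127] [ 0.433  0.186 -0.882]
spin -0.380327135887993
offset [[-0.0079, 0.0019, 0.0199], [-0.0013, 0.0002, 0.0044], [0, 0, 0], [0, 0, 0], [0, 0, 0]] spin [0.0, 0.0, 0, 0, 0] jaw 1
[ 0.4210381  -0.24644939  0.09070495] [-1.42007187e-04 -8.67809375e-05  1.90428398e-06] [ 0.77  0.53 -0.13  2.28 -1.32  0.37  0.71] [ 0.43   0.186 -0.883]
[ 0.8 -0.5 -1.4]
```

arm_command([
  [-0.0079, 0.0015, 0.02],
  [-0.0013, 0, 0.0044],
  [0, 0, 0],
  [0, 0, 0],
  [0, 0, 0],
], spin=[0, 0, 0, 0, 0], jaw=[1, 1, 0, 0, 0])

```text
clock: 15.4
eef_pos: [0.4197, -0.2461, 0.0926]
tcp_rot: [0.955, 0.173, 0.234, -0.056]
ft_force: [-0.5, -0.0, 0.2]
gripper_width: 0.6
```

arm_command([
  [0, 0, 0],
  [0, 0, 0],
  [0, 0, 0],
  [0, 0, 0],
  [0, 0, 0],
], spin=[0, 0, 0, 0, 0], jaw=[0, 0, 0, 0, 0])

```text
clock: 15.82
eef_pos: [0.4199, -0.2459, 0.0927]
tcp_rot: [0.955, 0.173, 0.235, -0.056]
ft_force: [-1.6, -0.6, 5.4]
gripper_width: 0.178
```

```bash
cat > d.py <<'E'
from fk import *; from h import *
o=env.get_obs(); q=np.clip(np.array(o["joint_pos"]),lo,hi); rows=[]; print(q.round(3),o["eef_pos"].round(4),lean(q).round(3),o["gripper_width"],o["ft_force"].round(1))
X,R=F(q); np.savez("grasp.npz",X=X,R=R.as_quat(),q=q)
q=go(q,X+[.02,.05,.20],step=.03,rows=rows); show(rows,0); print(q.round(2),lean(q).round(3))
E
python3 d.py
```

```text
[ 0.767  0.523 -0.125  2.278 -1.312  0.376  0.702] [ 0.4199 -0.2459  0.0927] [ 0.429  0.187 -0.884] 0.17804316926169628 [-1.6 -0.6  5.4]
offset [[0.0179, -0.0064, -0.0227], [0.0179, -0.0063, -0.0227], [0.0179, -0.0063, -0.0227], [0.018, -0.0064, -0.0228], [0.018, -0.0063, -0.0228]] spin [0.0, 0.0, 0.0, 0.0, 0.0] jaw 0
offset [[0.018, -0.0064, -0.0228], [0.0181, -0.0063, -0.0228], [0, 0, 0], [0, 0, 0], [0, 0, 0]] spin [0.0, 0.0, 0, 0, 0] jaw 0
[ 0.43  0.12  0.12  2.15 -0.67  0.69 -0.18] [ 0.43   0.187 -0.883]
```

arm_command([
  [0.009, -0.003, -0.0114],
  [0.015, -0.005, -0.019],
  [0.018, -0.0063, -0.0227],
  [0.018, -0.0063, -0.0228],
  [0.018, -0.0063, -0.0228],
], spin=[0, 0, 0, 0, 0], jaw=[0, 0, 0, 0, 0])

```text
clock: 16.23
eef_pos: [0.4317, -0.2146, 0.2173]
tcp_rot: [0.955, 0.173, 0.233, -0.057]
ft_force: [1.3, 0.7, -2.3]
gripper_width: 0.178
```

arm_command([
  [0.018, -0.0064, -0.0228],
  [0.018, -0.0063, -0.0228],
  [0.01, -0.0035, -0.0125],
  [0, 0, 0],
  [0, 0, 0],
], spin=[0, 0, 0, 0, 0], jaw=[0, 0, 0, 0, 0])

```text
clock: 16.65
eef_pos: [0.4399, -0.1967, 0.2899]
tcp_rot: [0.955, 0.174, 0.235, -0.056]
ft_force: [0.2, -0.0, -3.2]
gripper_width: 0.175
```

```bash
cat > e.py <<'E'
from fk import *; from h import *
g=np.load("grasp.npz"); Rg=Rot.from_quat(g["R"]); o=env.get_obs(); q=np.array(o["joint_pos"])
img,d,W=cloud("wrist"); cv2.imwrite("pics/w2.png",img)
# wrist cloud in tool frame -> scoop frame assuming no slip
X,R=np.array(o["eef_pos"]),Rot.from_quat(o["tcp_rot"])
T=R.inv().apply((W-X).reshape(-1,3)); Wg=Rg.apply(T)+g["X"]
S=np.stack([(Wg-G)@D-.082,(Wg-G)@np.array([-D[1],D[0],0]),Wg[:,2]],-1).reshape(W.shape)
# handle top: z vs x slope
red=(img[...,2].astype(int)-img[...,0]>60)&(abs(S[...,1])<.012)&(abs(S[...,2]-.05)<.03)
P=S[red]; print("handle",len(P),"z=a+b x",np.polyfit(P[:,0],P[:,2],1), "y",np.polyfit(P[:,0],P[:,1],1))
rim=(abs(abs(S[...,1])-.0305)<.004)&(S[...,0]>-.045)&(S[...,0]<.07)&(S[...,2]>.02)&(S[...,2]<.07)
P=S[rim]; print("walls",len(P),np.polyfit(P[:,0],P[:,2],1))
fl=(abs(S[...,1])<.027)&(S[...,0]>.03)&(S[...,0]<.07)&(S[...,2]>-.03)&(S[...,2]<.04); print("nose floor",np.nanmedian(S[fl],0))
print(o["gripper_width"],o["ft_force"].round(1),o["eef_pos"].round(3),lean(q).round(3))
E
python3 e.py
```

```text
handle 5300 z=a+b x [-0.01007984  0.05253744] y [-0.01125895  0.00188382]
walls 3464 [-0.11039837  0.03348834]
nose floor [ 0.04799777 -0.00133756  0.00613557]
0.17465365133724997 [ 0.2 -0.  -3.2] [ 0.44  -0.197  0.29 ] [ 0.429  0.188 -0.884]
```

View pics/w2.png

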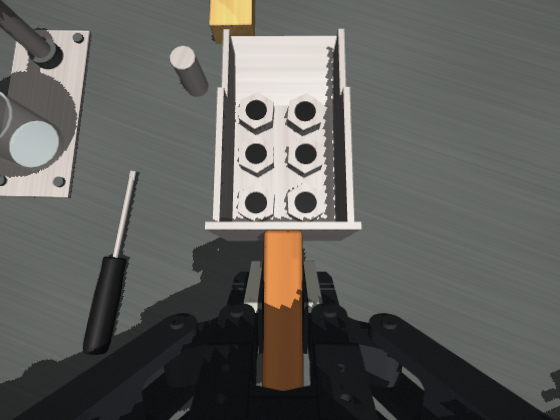

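The wrist view shows the scoop level in the grip (about 0.6° of slip), with all six nuts in it. Generating rows to carry it over the funnel.

```bash
cat > f.py <<'E'
from fk import *; from h import *; import sys
g=np.load("grasp.npz"); Rg=Rot.from_quat(g["R"]); L=Rg.inv().apply(G+.149*D+[0,0,-.033]-g["X"]); xs=Rg.inv().apply(D); zs=Rg.inv().apply([0,0,1])
def rep(q):
    X,R=F(q); print("lip",(X+R.apply(L)).round(3),"tilt",np.degrees(np.arccos(R.apply(zs)[2])).round(1),"nosedown",np.degrees(-np.arcsin(R.apply(xs)[2])).round(1),"noseaz",np.degrees(np.arctan2(*R.apply(xs)[[1,0]])).round(0),"TCP",X.round(3),q.round(2))
if __name__=="__main__":
    q=np.clip(np.array(env.get_obs()["joint_pos"]),lo,hi); rep(q); rows=[]
    A=[float(a) for a in sys.argv[1:]]   # groups: x y z spin step
    for i in range(0,len(A),5): q=golip(q,L,A[i:i+3],A[i+3],step=A[i+4],rows=rows,tol=.003)
    n=len(rows); show(rows,0); print(n); rep(q)
E
python3 f.py .52 .02 .29 -50 .03 .51 .115 .205 -28 .02
```

```text
lip [ 0.603 -0.134  0.206] tilt 0.1 nosedown 0.1 noseaz 21.0 TCP [ 0.439 -0.197  0.288] [ 0.41  0.13  0.15  2.15 -0.68  0.69 -0.16]
offset [[0.0027, -0.0092, -0.0101], [0.0051, -0.0088, -0.0101], [0.0074, -0.0082, -0.01], [0.0096, -0.0073, -0.0101], [0.0117, -0.0062, -0.01]] spin [-6.25, -6.25, -6.25, -6.25, -6.25] jaw 0
offset [[0.0137, -0.0049, -0.0101], [0.0156, -0.0034, -0.0101], [0.0172, -0.0017, -0.01], [0.0083, -0.0022, 0.0127], [0.009, -0.0016, 0.0127]] spin [-6.25, -6.25, -6.25, -4.0, -4.0] jaw 0
offset [[0.0096, -0.001, 0.0127], [0.0103, -0.0003, 0.0127], [0.0108, 0.0004, 0.0127], [0.0113, 0.0012, 0.0127], [0.0118, 0.0019, 0.0127]] spin [-4.0, -4.0, -4.0, -4.0, -4.0] jaw 0
15
lip [0.51  0.115 0.205] tilt 34.1 nosedown 17.9 noseaz 88.0 TCP [ 0.463 -0.028  0.327] [ 0.17 -0.01 -0.09  2.18 -0.43  0.58  0.55]
```

arm_command([
  [0.0027, -0.0092, -0.01],
  [0.005, -0.0088, -0.01],
  [0.0074, -0.0082, -0.01],
  [0.0096, -0.0073, -0.01],
  [0.0117, -0.0062, -0.01],
], spin=[-6.25, -6.25, -6.25, -6.25, -6.25], jaw=[0, 0, 0, 0, 0])

```text
clock: 17.12
eef_pos: [0.4223, -0.153, 0.3458]
tcp_rot: [0.873, 0.425, 0.239, 0.008]
ft_force: [-0.0, 0.2, -2.1]
gripper_width: 0.179
```

arm_command([
  [0.0137, -0.005, -0.01],
  [0.0156, -0.0034, -0.01],
  [0.0172, -0.0017, -0.01],
  [0.0083, -0.0022, 0.0127],
  [0.009, -0.0016, 0.0127],
], spin=[-6.25, -6.25, -6.25, -4, -4], jaw=[0, 0, 0, 0, 0])

```text
clock: 17.53
eef_pos: [0.4345, -0.093, 0.3701]
tcp_rot: [0.751, 0.615, 0.232, 0.065]
ft_force: [0.2, 0.5, -2.2]
gripper_width: 0.181
```

arm_command([
  [0.0096, -0.001, 0.0127],
  [0.0103, 0, 0.0127],
  [0.0108, 0.0004, 0.0127],
  [0.0113, 0.0012, 0.0127],
  [0.0118, 0.002, 0.0127],
], spin=[-4, -4, -4, -4, -4], jaw=[0, 0, 0, 0, 0])

```text
clock: 17.95
eef_pos: [0.4637, -0.0285, 0.3246]
tcp_rot: [0.633, 0.736, 0.216, 0.102]
ft_force: [0.8, -0.7, -4.0]
gripper_width: 0.179
```

```bash
python3 f.py .51 .14 .19 -30 .015 .512 .148 .182 -35 .01; python3 -c "
from h import *
i,d=env.camera('scene'); cv2.imwrite('pics/s2.png',cv2.resize(i[60:340,180:480],None,fx=2.4,fy=2.0))
i,d=env.camera('wrist'); cv2.imwrite('pics/w3.png',i)
print(env.get_obs()['ft_force'].round(1))"
```

```text
lip [0.51  0.114 0.202] tilt 34.0 nosedown 17.9 noseaz 88.0 TCP [ 0.464 -0.029  0.324] [ 0.18 -0.   -0.09  2.18 -0.43  0.57  0.56]
offset [[0.0052, 0.0116, 0.0032], [0.0053, 0.0121, 0.0032], [0.0053, 0.0126, 0.0032], [0.0052, 0.0131, 0.0032], [0.005, 0.0136, 0.0031]] spin [-6.0, -6.0, -6.0, -6.0, -6.0] jaw 0
offset [[0.0015, 0.0123, 0.0016], [0.0014, 0.0123, 0.0016], [0.0014, 0.0125, 0.0016], [0.0013, 0.0125, 0.0015], [0.0012, 0.0126, 0.0016]] spin [-5.83, -5.83, -5.84, -5.83, -5.84] jaw 0
offset [[0.0011, 0.0127, 0.0015], [0, 0, 0], [0, 0, 0], [0, 0, 0], [0, 0, 0]] spin [-5.83, 0, 0, 0, 0] jaw 0
11
lip [0.512 0.148 0.182] tilt 52.4 nosedown 46.8 noseaz 148.0 TCP [0.549 0.081 0.36 ] [ 0.04  0.1  -0.24  1.98 -0.14  0.6   1.18]
[-0.9 -0.7 -1.1]
```

View pics/w3.png

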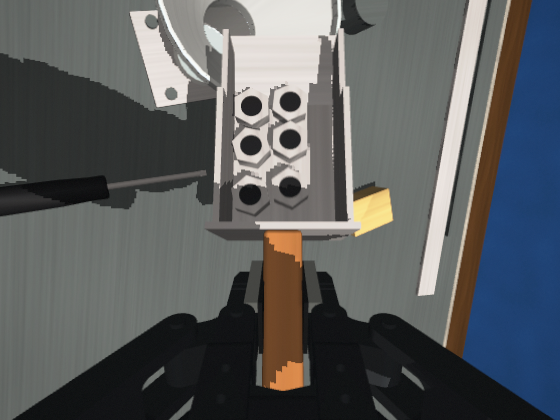

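The wrist view shows all six nuts still in the tray, with the lip over the funnel near the top of the picture. Start pouring.

arm_command([
  [0.0052, 0.0116, 0.0032],
  [0.0053, 0.0121, 0.0032],
  [0.0053, 0.0126, 0.0032],
  [0.0052, 0.013, 0.0032],
  [0.005, 0.0136, 0.0031],
], spin=[-6, -6, -6, -6, -6], jaw=[0, 0, 0, 0, 0])

```text
clock: 18.47
eef_pos: [0.5136, 0.0167, 0.3417]
tcp_rot: [0.421, 0.875, 0.182, 0.156]
ft_force: [-0.8, 0.3, -2.8]
gripper_width: 0.176
```

arm_command([
  [0.0007, 0.0062, 0.0008],
  [0.0007, 0.0062, 0.0008],
  [0.0007, 0.0062, 0.0008],
  [0.0007, 0.0062, 0.0008],
  [0.0007, 0.0062, 0.0008],
], spin=[-2.9, -2.9, -2.9, -2.9, -2.9], jaw=[0, 0, 0, 0, 0])

```text
clock: 18.88
eef_pos: [0.532, 0.0402, 0.3512]
tcp_rot: [0.309, 0.921, 0.161, 0.177]
ft_force: [0.6, -0.5, -2.0]
gripper_width: 0.179
```

```bash
python3 f.py .512 .148 .182 -25 .01; python3 -c "
from h import *
i,d=env.camera('wrist'); cv2.imwrite('pics/w4.png',i)
print(env.get_obs()['ft_force'].round(1))"
```

```text
lip [0.512 0.143 0.188] tilt 48.2 nosedown 38.1 noseaz 126.0 TCP [0.533 0.04  0.351] [ 0.08  0.08 -0.18  2.03 -0.24  0.59  0.99]
offset [[0.0017, 0.0131, 0.0017], [0.0017, 0.0132, 0.0017], [0.0016, 0.0133, 0.0016], [0.0015, 0.0135, 0.0017], [0, 0, 0]] spin [-6.25, -6.25, -6.25, -6.25, 0] jaw 0
4
lip [0.512 0.148 0.182] tilt 53.2 nosedown 48.5 noseaz 153.0 TCP [0.55  0.089 0.362] [ 0.02  0.1  -0.25  1.97 -0.12  0.6   1.22]
[ 1.1  0.6 -1. ]
```

View pics/w4.png

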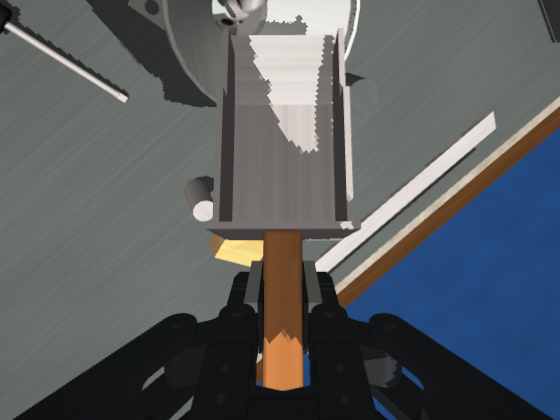

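The scoop is empty, and nuts are visible around the spout at about (240,10). I'll back off and check the jar.

```bash
python3 f.py .51 .12 .24 20 .025 .52 -.03 .30 75 .03
```

```text
lip [0.512 0.144 0.189] tilt 48.3 nosedown 38.2 noseaz 126.0 TCP [0.533 0.041 0.351] [ 0.08  0.08 -0.19  2.03 -0.23  0.59  0.99]
offset [[-0.0056, -0.0097, -0.0127], [-0.0055, -0.0092, -0.0127], [-0.0054, -0.0087, -0.0127], [-0.0053, -0.0081, -0.0127], [-0.0105, -0.0161, -0.0064]] spin [5.0, 5.0, 5.0, 5.0, 6.25] jaw 0
offset [[-0.0108, -0.0148, -0.0064], [-0.011, -0.0135, -0.0064], [-0.011, -0.0122, -0.0064], [-0.0109, -0.0109, -0.0064], [-0.0106, -0.0097, -0.0064]] spin [6.25, 6.25, 6.25, 6.25, 6.25] jaw 0
offset [[-0.0102, -0.0084, -0.0065], [-0.0097, -0.0073, -0.0064], [-0.009, -0.0061, -0.0065], [-0.0083, -0.0051, -0.0064], [-0.0074, -0.0042, -0.0065]] spin [6.25, 6.25, 6.25, 6.25, 6.25] jaw 0
offset [[-0.0064, -0.0033, -0.0064], [0, 0, 0], [0, 0, 0], [0, 0, 0], [0, 0, 0]] spin [6.25, 0, 0, 0, 0] jaw 0
16
lip [ 0.52 -0.03  0.3 ] tilt 12.7 nosedown 2.2 noseaz 46.0 TCP [ 0.387 -0.14   0.387] [ 0.41 -0.12  0.06  2.13 -0.48  0.88  0.  ]
```

arm_command([
  [-0.0056, -0.0097, -0.0127],
  [-0.0055, -0.0092, -0.0127],
  [-0.0054, -0.0087, -0.0127],
  [-0.0053, -0.008, -0.0127],
  [-0.0105, -0.016, -0.0064],
], spin=[5, 5, 5, 5, 6.25], jaw=[0, 0, 0, 0, 0])

```text
clock: 19.35
eef_pos: [0.4949, -0.0263, 0.3858]
tcp_rot: [0.511, 0.825, 0.199, 0.136]
ft_force: [0.8, -0.6, -1.6]
gripper_width: 0.175
```

arm_command([
  [-0.0108, -0.0148, -0.0064],
  [-0.011, -0.0135, -0.0064],
  [-0.011, -0.0122, -0.0064],
  [-0.011, -0.011, -0.0064],
  [-0.0106, -0.0097, -0.0064],
], spin=[6.25, 6.25, 6.25, 6.25, 6.25], jaw=[0, 0, 0, 0, 0])

```text
clock: 19.77
eef_pos: [0.4424, -0.0986, 0.3801]
tcp_rot: [0.716, 0.655, 0.228, 0.077]
ft_force: [-0.0, -0.1, -1.4]
gripper_width: 0.176
```

arm_command([
  [-0.0102, -0.0084, -0.0064],
  [-0.0097, -0.0073, -0.0064],
  [-0.009, -0.006, -0.0064],
  [-0.0083, -0.005, -0.0064],
  [-0.0074, -0.0042, -0.0064],
], spin=[6.25, 6.25, 6.25, 6.25, 6.25], jaw=[0, 0, 0, 0, 0])

```text
clock: 20.18
eef_pos: [0.3924, -0.1362, 0.3841]
tcp_rot: [0.866, 0.438, 0.24, 0.013]
ft_force: [0.3, 0.0, -2.1]
gripper_width: 0.178
```

Run:
```python
from h import *
out=[]
for n,b in (("top",(205,275,180,265)),("scene",(165,275,310,420))):
    img,d,W=cloud(n); c=img[b[0]:b[1],b[2]:b[3]]; out.append(cv2.resize(c,(390,380),interpolation=cv2.INTER_CUBIC)); np.save(n+"1.npy",W)
cv2.imwrite("pics/jar.png",np.hstack(out))
print(env.get_obs()["eef_pos"])
W=np.load("top1.npy"); m=(np.hypot(W[...,0]-.505,W[...,1]-.149)<.03); print(np.sort(W[m][:,2]).round(3)[::6])
W=np.load("scene1.npy"); m=(np.hypot(W[...,0]-.505,W[...,1]-.149)<.022); print(np.sort(W[m][:,2]).round(3)[::6])
```

```text
[ 0.39229988 -0.13654631  0.38447597]
[0.003 0.008 0.009 0.01  0.012 0.015 0.02  0.021 0.023 0.025 0.028 0.028
 0.029 0.03  0.031 0.031 0.032 0.034 0.036 0.039 0.04  0.04  0.041 0.041
 0.042 0.043 0.044 0.044 0.047 0.049 0.092 0.095 0.096 0.097 0.098 0.098
 0.099 0.099 0.1   0.1   0.101 0.101 0.101 0.102 0.102 0.103 0.103 0.104
 0.104 0.105 0.105 0.105 0.106 0.106 0.107 0.108 0.109]
[0.037 0.046 0.086 0.09  0.093 0.095 0.098 0.099 0.103]
```

View pics/jar.png

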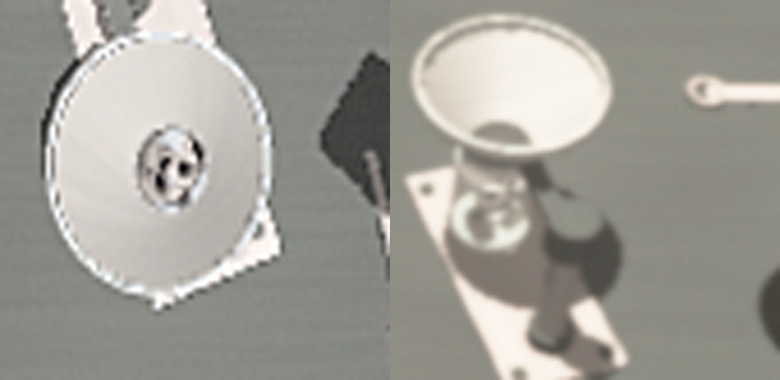

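The funnel cone and spout are clear and the nuts lie in the jar, top at about 0.05 m. Now I'll return the scoop to its original place.

```bash
cat > k.py <<'E'
from f import *
q=np.clip(np.array(env.get_obs()["joint_pos"]),lo,hi); rep(q); rows=[]
R0=F(q)[1]; s=np.degrees((R0.inv()*Rg).as_rotvec()); print("rot to grasp (tool)",s.round(2))
import sys
if len(sys.argv)<2:
    q=golip(q,L,[.60,-.14,.22],s[2],step=.03,rows=rows,tol=.003); rep(q)
    q=go(q,g["X"]+[0,0,.06],rows=rows,step=.03); rep(q)
else:
    q=go(q,g["X"]+[0,0,float(sys.argv[1])],spin=s[2],rows=rows,step=.015,tol=.001,maxrows=10); rep(q)
show(rows,0); print("remaining",np.degrees((F(q)[1].inv()*Rg).as_rotvec()).round(2))
E
python3 k.py
```

```text
lip [ 0.518 -0.019  0.295] tilt 15.4 nosedown 3.3 noseaz 50.0 TCP [ 0.392 -0.137  0.384] [ 0.39 -0.12  0.06  2.13 -0.48  0.86  0.09]
rot to grasp (tool) [-0.04  0.04 33.27]
lip [ 0.6  -0.14  0.22] tilt 0.1 nosedown 0.0 noseaz 21.0 TCP [ 0.437 -0.203  0.302] [ 0.44  0.11  0.13  2.13 -0.65  0.73 -0.19]
lip [ 0.583 -0.182  0.07 ] tilt 0.1 nosedown 0.1 noseaz 21.0 TCP [ 0.42  -0.245  0.152] [ 0.68  0.39 -0.01  2.25 -1.05  0.49  0.4 ]
offset [[-0.0129, 0.0085, 0.0132], [-0.011, 0.0097, 0.0132], [-0.0089, 0.0108, 0.0132], [-0.0067, 0.0115, 0.0132], [-0.0045, 0.0122, 0.0132]] spin [np.float64(5.54), np.float64(5.55), np.float64(5.54), np.float64(5.55), np.float64(5.54)] jaw 0
offset [[-0.0021, 0.0125, 0.0132], [-0.0161, 0.0062, 0.0196], [-0.0162, 0.0062, 0.0196], [-0.0162, 0.0063, 0.0196], [-0.0162, 0.0063, 0.0197]] spin [np.float64(5.55), 0.0, 0.0, 0.0, 0.0] jaw 0
offset [[-0.0162, 0.0062, 0.0197], [-0.0162, 0.0062, 0.0197], [0, 0, 0], [0, 0, 0], [0, 0, 0]] spin [0.0, 0.0, 0, 0, 0] jaw 0
remaining [-0.04  0.09 -0.01]
```

arm_command([
  [-0.0129, 0.0085, 0.0132],
  [-0.011, 0.0097, 0.0132],
  [-0.009, 0.0108, 0.0132],
  [-0.0067, 0.0115, 0.0132],
  [-0.0045, 0.0122, 0.0132],
], spin=[5.54, 5.55, 5.54, 5.55, 5.54], jaw=[0, 0, 0, 0, 0])

```text
clock: 20.7
eef_pos: [0.4293, -0.1922, 0.3141]
tcp_rot: [0.945, 0.221, 0.236, -0.044]
ft_force: [0.5, -0.2, -2.6]
gripper_width: 0.177
```

arm_command([
  [-0.002, 0.0125, 0.0132],
  [-0.0161, 0.0062, 0.0196],
  [-0.0162, 0.0062, 0.0196],
  [-0.0162, 0.0062, 0.0196],
  [-0.0162, 0.0062, 0.0196],
], spin=[5.55, 0, 0, 0, 0], jaw=[0, 0, 0, 0, 0])

```text
clock: 21.12
eef_pos: [0.4276, -0.2299, 0.2014]
tcp_rot: [0.954, 0.178, 0.234, -0.055]
ft_force: [1.0, 0.8, -0.8]
gripper_width: 0.179
```

arm_command([
  [-0.0162, 0.0062, 0.0197],
  [-0.0162, 0.0062, 0.0197],
  [0, 0, 0],
  [0, 0, 0],
  [0, 0, 0],
], spin=[0, 0, 0, 0, 0], jaw=[0, 0, 0, 0, 0])

```text
clock: 21.53
eef_pos: [0.4227, -0.2437, 0.1536]
tcp_rot: [0.954, 0.177, 0.235, -0.055]
ft_force: [-0.7, 0.4, -0.7]
gripper_width: 0.179
```

```bash
python3 k.py 0.002; python3 -c "
from h import *
img,d,W=cloud('wrist');p=W[(W[...,2]>-.02)&(W[...,2]<.03)];print(env.get_obs()['ft_force'].round(1))"
```

```text
lip [ 0.586 -0.179  0.071] tilt 0.2 nosedown -0.0 noseaz 22.0 TCP [ 0.423 -0.243  0.153] [ 0.65  0.39  0.01  2.25 -1.06  0.49  0.41]
rot to grasp (tool) [-0.08  0.    0.46]
lip [ 0.583 -0.182  0.012] tilt 0.1 nosedown 0.0 noseaz 21.0 TCP [ 0.42  -0.245  0.094] [ 0.77  0.52 -0.12  2.28 -1.29  0.38  0.68]
offset [[-0.0076, 0.0006, 0.0126], [-0.0076, 0.0005, 0.0126], [-0.0076, 0.0006, 0.0127], [-0.0077, 0.0005, 0.0128], [0, 0, 0]] spin [np.float64(0.12), np.float64(0.11), np.float64(0.12), np.float64(0.11), 0] jaw 0
remaining [-0.09  0.03  0.  ]
[ 1.   0.7 -1.3]
```

arm_command([
  [-0.0076, 0.0005, 0.0126],
  [-0.0076, 0.0005, 0.0126],
  [-0.0076, 0.0005, 0.0126],
  [-0.0076, 0.0005, 0.0128],
  [0, 0, 0],
], spin=[0, 0, 0, 0, 0], jaw=[0, 0, 0, 0, 0])

```text
clock: 22.0
eef_pos: [0.4199, -0.2456, 0.0938]
tcp_rot: [0.954, 0.177, 0.235, -0.055]
ft_force: [-0.4, 0.4, -1.1]
gripper_width: 0.178
```

arm_command([
  [-0.0007, 0, 0.0012],
  [0, 0, 0],
  [0, 0, 0],
  [0, 0, 0],
  [0, 0, 0],
], spin=[0, 0, 0, 0, 0], jaw=[0, 0, 0.25, 0.35, 0.5])

```text
clock: 22.42
eef_pos: [0.4198, -0.2457, 0.0934]
tcp_rot: [0.954, 0.177, 0.235, -0.055]
ft_force: [1.0, 0.1, 0.5]
gripper_width: 0.479
```

arm_command([
  [0, 0, 0],
  [0, 0, 0],
  [0, 0, 0],
  [0, 0, 0],
  [0, 0, 0],
], spin=[0, 0, 0, 0, 0], jaw=[1, 1, 1, 1, 1])

```text
clock: 22.83
eef_pos: [0.4193, -0.2456, 0.0925]
tcp_rot: [0.954, 0.176, 0.234, -0.055]
ft_force: [0.1, -0.6, -0.5]
gripper_width: 1.001
```

arm_command([
  [0, 0, -0.015],
  [0, 0, -0.025],
  [0.005, 0, -0.03],
  [0.01, 0, -0.035],
  [0.01, 0, -0.035],
], spin=[0, 0, 0, 0, 0], jaw=[1, 1, 1, 1, 1])

```text
clock: 23.25
eef_pos: [0.3788, -0.264, 0.2288]
tcp_rot: [0.955, 0.176, 0.233, -0.056]
ft_force: [0.1, -0.8, 0.2]
gripper_width: 1.005
```

Run:
```python
from h import *
from scipy.optimize import least_squares
o=env.get_obs(); print(o["clock"],o["eef_pos"].round(3),o["ft_force"].round(1),o["gripper_width"])
img,d,W=cloud("wrist"); 
red=(img[...,2].astype(int)-img[...,0]>60)&(np.hypot(W[...,0]-G[0],W[...,1]-G[1])<.12)&(W[...,2]>.03)&(W[...,2]<.07)
P=W[red]; s=(P-G)@D; print("handle top z=a+b s",np.polyfit(s,P[:,2],1),len(P))
fl=W[(abs((W-G)@np.array([-D[1],D[0],0]))<.02)&((W-G)@D>.05)&((W-G)@D<.10)]; print("tray floor z",np.nanpercentile(fl[:,2],[10,50,90]))
im2,d2,V=cloud("top"); Q=V[(V[...,2]>.152)&(V[...,2]<.17)&(np.hypot(V[...,0]-.505,V[...,1]-.155)<.085)]
r=least_squares(lambda c:np.hypot(Q[:,0]-c[0],Q[:,1]-c[1])-.0655,[.505,.155],loss="soft_l1",f_scale=.002).x
print("joint",np.arctan2(r[1]-.187,r[0]-.6135)%6.283-np.radians(199.4)+1.2)
m=(np.hypot(V[...,0]-.505,V[...,1]-.149)<.03); z=V[m][:,2]; print("in-jar top",z[z<.085].max(),(z<.085).sum())
im3,_=env.camera("scene")
a=cv2.resize(im2[130:310,100:400],(400,240)); b=cv2.resize(im3[130:330,130:470],(400,240)); c=cv2.resize(im2[215:260,195:245],(400,360),interpolation=cv2.INTER_CUBIC)
e=cv2.resize(im3[180:250,300:420],(400,360),interpolation=cv2.INTER_CUBIC)
cv2.imwrite("pics/fin.png",np.vstack([np.hstack([a,b]),np.hstack([c,e])]));
```

```text
23.25 [ 0.379 -0.264  0.229] [ 0.1 -0.8  0.2] 1.005317480099301
handle top z=a+b s [-0.00091746  0.05403102] 1858
tray floor z [0.0021433  0.003009   0.00392098]
joint 1.1965658458176607
in-jar top 0.08392147565405578 180
```

View pics/fin.png

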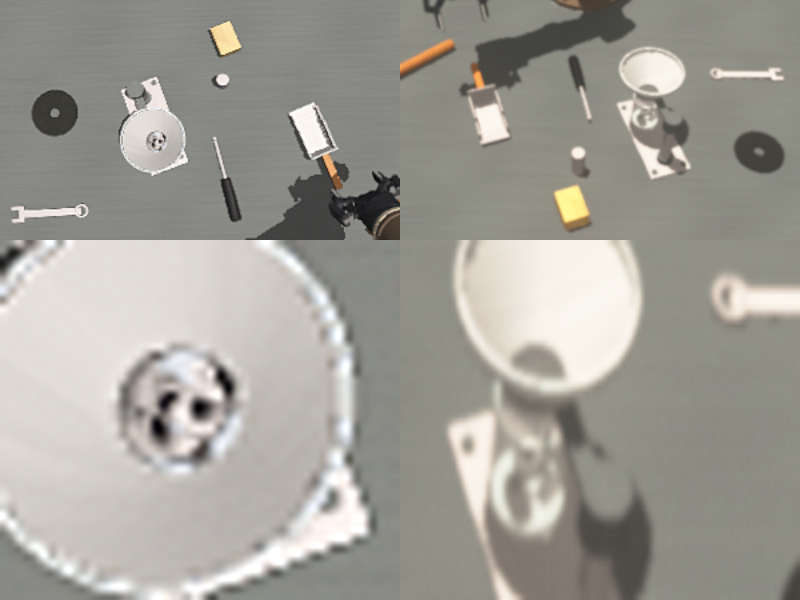

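Run:
```python
from h import *
for n in("top",):
    for _ in range(2):
        im,d,V=cloud(n); m=(np.hypot(V[...,0]-.505,V[...,1]-.149)<.032)&(V[...,2]<.095); P=V[m]; P=P[np.argsort(P[:,2])]
        print(len(P),P[-14:].round(3).tolist(), np.histogram(P[:,2],[0,.01,.02,.03,.04,.05,.06,.07,.08,.095])[0])
```

```text
188 [[0.502, 0.17, 0.048], [0.496, 0.173, 0.049], [0.493, 0.167, 0.05], [0.496, 0.166, 0.055], [0.499, 0.169, 0.056], [0.5, 0.171, 0.087], [0.517, 0.168, 0.088], [0.526, 0.159, 0.089], [0.511, 0.17, 0.093], [0.485, 0.141, 0.093], [0.526, 0.161, 0.094], [0.491, 0.167, 0.094], [0.485, 0.164, 0.094], [0.497, 0.17, 0.095]] [18 19 45 50 45  2  0  0  9]
190 [[0.499, 0.167, 0.052], [0.496, 0.173, 0.052], [0.517, 0.168, 0.088], [0.512, 0.171, 0.089], [0.5, 0.171, 0.089], [0.526, 0.159, 0.091], [0.529, 0.156, 0.093], [0.513, 0.127, 0.094], [0.525, 0.138, 0.094], [0.497, 0.17, 0.094], [0.506, 0.173, 0.095], [0.526, 0.161, 0.095], [0.485, 0.141, 0.095], [0.514, 0.17, 0.095]] [22 15 48 47 42  4  0  0 12]
```

```bash
python3 -c "
from h import *
print(env.hand_in(), env.get_obs()['ft_force'].round(1))"
```

```text
the job is handed in; nothing more can be done
the job is handed in; nothing more can be done
```

The job is handed in at about 23 s of the 72 s allowed. My last checks agree with all the end conditions except one I could not verify directly: I did not count the six nuts one by one in the jar.

**What I did:**
- **Funnel:** I dragged it from inside its rim to the stop, with about 9 N at the end.
- **Tipping:** The moves cannot tilt the tool, so I got about a 28° lean at the arm's reach limit. With that I gripped the level scoop by its handle and spun it over the funnel. The scoop tipped to about 48°, and all six nuts slid out.
- **Return:** I set the empty scoop back in its original place and drew the open gripper clear.

**Last checks:**
- **Funnel:** its angle measured 1.197 rad, against the 1.15 needed.
- **Nuts:** the scoop is empty. Nothing is left in the cone or spout, and none are visible on the bench. The pile in the jar tops out at about 0.05–0.056 m. A few depth points at 0.087–0.095 m lie on the spout's edge, so I read them as the spout, not a hung nut.
- **Scoop:** it stands flat, tray floor at 3 mm and handle top at 54 mm with no slope.
- **Other things:** the bystanders looked unmoved in the final pictures, though I did not re-measure them. The gripper was clear of everything, with wrist forces below 1 N.

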